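# Dock the storage box and hold the vacuum dial on full

### The arm

A 6-joint arm with a two-finger parallel gripper is mounted at the origin on the work surface. World frame = base frame: x ahead of the robot, y to its left, z up, the work surface at z = 0. Lengths are in m, angles in rad, forces in N, time in s.
With the tool pointing down it reaches from about 0.425 to 0.95 m from the base axis. Payload 3.5 kg.
Tool frame: the origin (TCP) lies on the mounting face of the last link; the fingertips stand 173 mm ahead of it and the grasp point (between the pads) lies 155 mm ahead of it; z points along the fingers, x is the direction in which the jaws open and shut, and the axes are right-handed (so a half turn about z gives the same grasp; the last joint's range is limited). The gripper opens to 85 mm and grips with 20 to 120 N. Pads are 22 mm wide; open, the fingers measure 114 mm over their backs; the gripper's body (76 mm by 85 mm) begins 54 mm behind the grasp point. The pads swing forward as they close: fully open they stand 13 mm farther back than shut.
Start: joints at [1.13, 0.286, 1.577, -0, 1.279, -0.15], TCP at [0.193, 0.647, 0.405] pointing down, gripper open.
Joint ranges: [-2.77, 2.77], [-0.9, 2.22], [0.21, 2.48], [-1.53, 4.67], [0.24, 2.81], [-2.84, 2.84]. Speed limits (rad/s): [2.79, 2.79, 3.14, 3.14, 3.14, 3.14].

### API

Orientations are given as a unit quaternion [x, y, z, w].
In Python, from plant import get_state, read_camera, sign_off gives the robot as it stands.
- The arm moves only by the shell command python3 -m jog 'ROWS' [FORCE]. ROWS is JSON, a list of rows, each an object of numbers: "grip": the closure, from 0 (fully open) to 1 (shut); "x", "y", "z": the shift along the tool's x, y, z in mm; "rx", "ry", "rz": the turn, a rotation vector about the tool's x, y, z in degrees. A call has 1 to 8 rows; each row shifts and turns the commanded pose from where the row before left it, along the tool's axes as they then stand; what a row does not reach is not made up. A row lasts 1/12 s, in which the tool goes at most 41.7 mm and 7.16 degrees, less where a joint would pass 70% of its speed; a pose out of reach is approached as far as the arm can. A call with a gripper value outside its range is refused whole. The fingers move at their own pace and stop on an object; FORCE is the grip in N (left out, the last holds). Time passes only in rows, so rows that do not move let the fingers close. It gives the time, the measured TCP pose, the force and the opening at its end, in the units of the state.
- get_state(): the state, without advancing time (a new reading comes with each control period).
- read_camera(name): name is "scene" or "top"; returns a dict with "frame" (384x512x3 uint8, red, green, blue), "intrinsics" (3x3 intrinsics, pixels), "R" (3x3) and "t" (3): a world point X has camera coordinates R X + t. Camera axes: x right, y down, z forward; pixel columns grow to the right and rows downward; lengths in m; the calibration is good to about 2 mm. A picture is of the moment at which its call begins. There is no depth.
- sign_off(): hands the job in, once; it reports no verdict.
The state is a dict: "time": time; "qpos": joint angles; "dq": joint speeds; "joint_efforts": joint torques, N m; "eef_pos": TCP position; "tcp_rot": TCP orientation; "contact_force": force on the tool from outside, world axes, zero at the start; "wrist_torque": the same for the moment, N m; "opening": opening from 0.0 (shut) to 1.0 (fully open).
Only numpy, scipy, OpenCV 4.12 (cv2) and the standard library are available. Lean on these libraries where they do the work, as an engineer would, in place of code of your own. Each camera call takes 0.05 s, during which the arm holds its last target.

### The job

Push the lidded storage box square and flush into the corner of the vacuum dock (against both the far fence and the pump housing), standing flat on the dock's plate. Then press the paddle of the spring-return dial on the housing's side down, past its first two clicks to the third, without forcing it, and finish while still holding it there: do not let go. Leave the other kitchen things where they are.

Things in the scene. Friction and masses are not known exactly. Their poses are not given: they have to be found in the camera images.
- box_mid (a point): Centre, half-way up, of the lidded glass storage box (120 mm along its x, 90 along its y, 62 tall; 0.3-0.65 kg; z up). A round knob 26 mm wide, 20 mm tall stands on the lid's middle (top 51 mm above this point). Starts on the dock's plate, up to 0.4 rad askew, 30-70 mm short of both walls. Slides when pushed (2-9 N). Its +x side goes against the far fence, its +y side against the housing.
- corner (a point): Inside corner of the fixed dock at plate-top level (10 mm above the ledge). x points away from the robot; the far fence's inner face is x = 0 here (15 mm thick, top at z 35 mm). y points left; the pump housing's inner face is y = 0 (housing y 0..90, x -235..15, top z 105 mm). Plate: x -235..0, y -230..0 mm. Box home: box_mid at (-60, -45, 31) mm, axes parallel. Dock yaw up to 0.3 rad.
- dial_axis (a point): Dial's centre on the housing's outer side face; at (-75, 90, 75) mm in the corner's frame. Axes parallel to the corner's: the dial turns about this y axis, which points out of the housing. The dial's disc is 60 mm across and 25 mm deep.
- paddle (a point): Grey thumb paddle of the dial. This point: centre of the round bar at its free end (16 mm thick, 52 long, along the dock's y), 65 mm from the dial's axis, 34 mm out from the housing's outer face. A web 36 wide, 8 thick joins it to the dial. It points to the dock's -x (to the robot), at dial value q 0.65 - q rad above level: bar 39 mm above the axis at rest, 34 mm below it at the third click. Press down from above.
- dial (a joint): Turn of the dial, rad: 0 at rest (paddle up), grows as the paddle goes down. Clicks at 0.40, 0.80 and 1.20; the third is the last: it stiffens a little beyond and stops dead at 1.30. A spring returns it to 0 from anywhere when let go. Pressing the bar takes 4-9 N up to the third click, 9-11 N just past it; the force eases by 2-3 N into each click and rises again on leaving it, so a force rise alone does not tell the third.
- cooker: Bystander, to be left alone: closed stainless pressure cooker, 230 mm across and 186 mm tall with its valve, black handle reaching 265 mm from the centre. Origin at the centre of its underside.
- crock: Bystander, to be left alone: white plastic utensil crock, 120 mm across, 150 mm tall, wooden utensils standing up to 305 mm. Origin at the centre of its underside.
- bowl: Bystander, to be left alone: white ceramic bowl, 160 mm across, 65 mm tall. Origin at the centre of its underside.
- trivet: Bystander, to be left alone: round steel-wire trivet, 180 mm across, 18 mm tall. Origin at the centre of its underside.
- colander: Bystander, to be left alone: green plastic colander, 150 mm across (190 mm over its grips, which lie towards its +x and -x), 70 mm tall. Origin at the centre of its underside.
- mug: Bystander, to be left alone: terracotta mug, 80 mm across, 90 mm tall, with a handle. Origin at the centre of its underside.
- saltjar: Bystander, to be left alone: glass jar with a steel cap, 64 mm across, 100 mm tall. Origin at the centre of its underside.
Things that resemble listed ones, but are neither listed nor needed, are in the scene too. What is shaped like the part that bears box_mid but red or yellow is not meant.

How it is judged:
By the outcome, as a careful person would: the job done as asked, in the order asked, and still so for the second after the job is handed in, while the arm keeps its last pose, push and grip.
It also fails if it takes over 67 s, if anything falls off the work surface, if the arm or the gripper's body presses on something with over 40 N, if the wrist force passes 120 N, or if a joint passes its speed limit or range.

## Working session

There is one attempt and no reset: what is moved stays moved. The work goes in short steps, Python scripts to look and compute and a shell command to move; the robot and the scene stay as the last step left them, time stands still between calls to the robot, and variables do not carry over. Pictures are saved under pics/ and viewed, and the job is handed in when it is done.

```bash
ls; mkdir -p pics
python3 - <<'E'
from plant import get_state, read_camera
import cv2
s=get_state()
for k,v in s.items(): print(k,v)
for n in("scene","top"):
    c=read_camera(n); cv2.imwrite(f"pics/{n}0.png",c["frame"][:,:,::-1]); print(n,c["intrinsics"],c["R"],c["t"])
E
```

```text
pics
time 0.0
qpos [ 1.13001371e+00  2.87191643e-01  1.57817945e+00 -1.68192015e-05
  1.27859407e+00 -1.50017384e-01]
dq [-7.08911301e-05 -1.18632798e-03 -1.82559104e-03  4.84869577e-04
 -7.14236258e-04  1.29516173e-03]
joint_efforts [-3.88968547e-04 -4.05980659e+01 -2.92627412e+01 -1.18944104e-04
  5.53507707e-03  2.31837141e-06]
eef_pos [0.19338878 0.64644264 0.40332804]
tcp_rot [ 8.02084455e-01  5.97209443e-01 -1.04288343e-03  5.65383021e-04]
contact_force [ 0.01441244 -0.58955137  0.03071626]
wrist_torque [-0.00665885 -0.05845644 -0.0133972 ]
opening 1.0012129179847382
scene [[351.91324546   0.         256.80235282]
 [  0.         351.91324546 191.15933494]
 [  0.           0.           1.        ]] [[-0.84401644  0.53631514  0.00152328]
 [ 0.36136492  0.57078578 -0.73730522]
 [-0.39629742 -0.62174726 -0.67555806]] [ 0.49026383 -0.10652684  1.37975894]
top [[424.45477057   0.         256.26712017]
 [  0.         424.45477057 190.43142573]
 [  0.           0.           1.        ]] [[-0.04989951 -0.99874636 -0.00396808]
 [-0.97162931  0.04946357 -0.2312787 ]
 [ 0.23118503 -0.00768519 -0.97287945]] [0.00201559 0.57501194 1.54138914]
```

View pics/scene0.png

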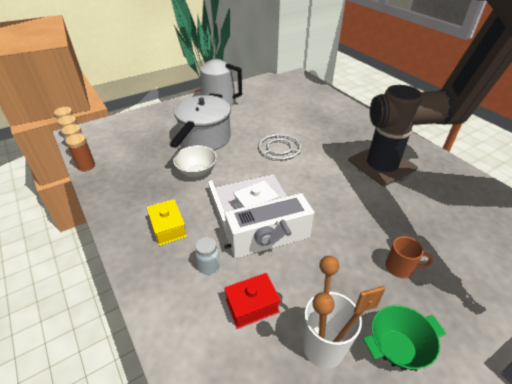

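View pics/top0.png

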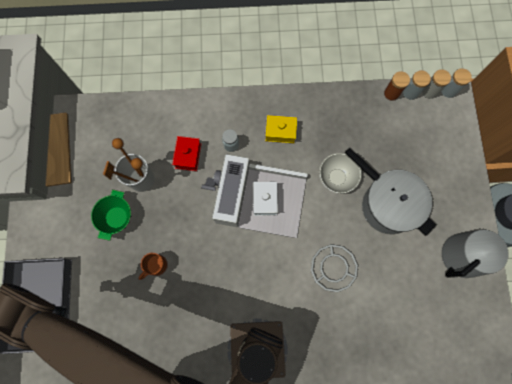

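Run:
```python
import cv2
a=cv2.imread("pics/scene0.png")[165:265,190:330]; cv2.imwrite("pics/s0z.png",cv2.resize(a,None,fx=5.5,fy=5.5,interpolation=cv2.INTER_CUBIC))
a=cv2.imread("pics/top0.png")[145:245,195:315]; cv2.imwrite("pics/t0z.png",cv2.resize(a,None,fx=6,fy=6,interpolation=cv2.INTER_CUBIC))
```

```text
(no output)
```

View pics/s0z.png

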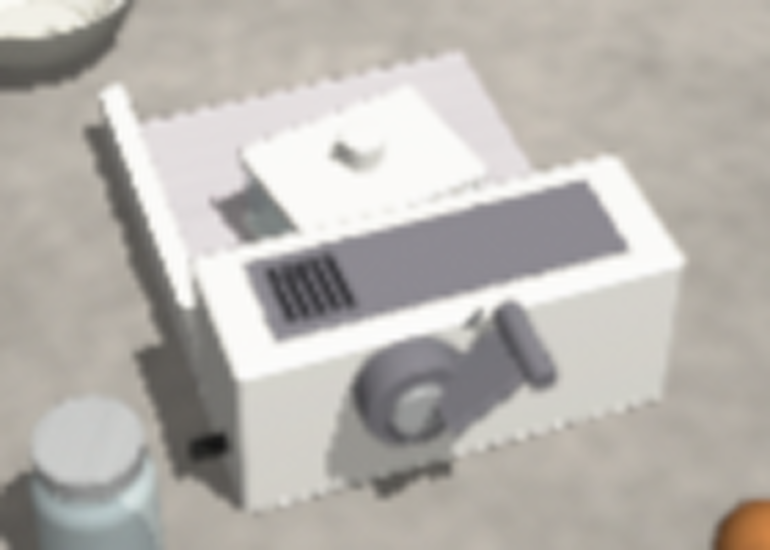

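View pics/t0z.png

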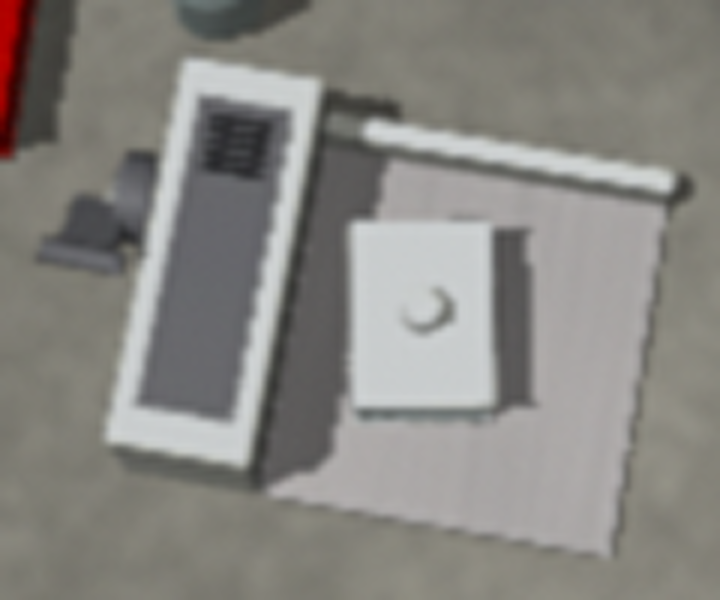

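```bash
cat > h.py <<'E'
import numpy as np, cv2
from plant import get_state, read_camera
def ray(c,uv):
    d=np.linalg.inv(c["intrinsics"])@np.array([uv[0],uv[1],1.]); R=c["R"]
    return -R.T@c["t"], R.T@d
def onz(c,uv,z):
    o,d=ray(c,uv); return o+d*(z-o[2])/d[2]
def tri(c1,u1,c2,u2):
    o1,d1=ray(c1,u1);o2,d2=ray(c2,u2)
    s=np.linalg.lstsq(np.c_[d1,-d2],o2-o1,rcond=None)[0]
    a,b=o1+d1*s[0],o2+d2*s[1]; return (a+b)/2,np.linalg.norm(a-b)
def proj(c,X):
    p=c["intrinsics"]@(c["R"]@np.asarray(X)+c["t"]); return p[:2]/p[2]
def uz(p,f,o): return (np.array(p)+.5)/f-.5+np.array(o)
def cams():
    import json,os
    return read_camera("scene"),read_camera("top")
E
python3 - <<'E'
from h import *
np.set_printoptions(precision=4,suppress=True)
S,T=cams()
tz=lambda p:uz(p,6,(195,145)); sz=lambda p:uz(p,5.5,(190,165))
# far-left(out), far-in, near-in, near-out
t=[(185,60),(322,80),(252,470),(107,443)]; s=[(243,380),(197,258),(612,157),(685,262)]
P=[]
for a,b in zip(t,s):
    p,e=tri(T,tz(a),S,sz(b)); print(p,e, onz(T,tz(a),.115), onz(S,sz(b),.115))
print("lid")
L=np.array([onz(T,tz(a),.072) for a in [(350,223),(492,222),(496,408),(352,410)]]);print(L,L.mean(0))
Ls=np.array([onz(S,sz(a),.072) for a in [(240,155),(410,87),(487,165)]]);print(Ls)
print("knob",tri(T,tz((428,306)),S,sz((358,148))))
print("plate", [onz(T,tz(a),.010) for a in [(668,205),(612,555),(268,490)]])
print("bar", tri(T,tz((38,252)),S,sz((545,370))),tri(T,tz((120,262)),S,sz((510,315))))
E
```

```text
[0.7094 0.0827 0.1075] 0.00032867267109744743 [0.707  0.0821 0.115 ] [0.7122 0.0886 0.115 ]
[ 0.6899 -0.0022  0.1113] 0.001958263316852804 [ 0.6896 -0.0028  0.115 ] [0.6908 0.0018 0.115 ]
[0.4486 0.0501 0.1054] 0.0020653898688965935 [0.4463 0.0504 0.115 ] [0.4562 0.057  0.115 ]
[0.4685 0.1378 0.1077] 0.0002882173286818024 [0.4672 0.1372 0.115 ] [0.4738 0.1428 0.115 ]
lid
[[ 0.6078 -0.0159  0.072 ]
 [ 0.6039 -0.1057  0.072 ]
 [ 0.4844 -0.1009  0.072 ]
 [ 0.4877 -0.0114  0.072 ]] [ 0.546  -0.0585  0.072 ]
[[ 0.6103 -0.0975  0.072 ]
 [ 0.491  -0.0952  0.072 ]
 [ 0.4913 -0.0119  0.072 ]]
knob (array([ 0.5503, -0.0619,  0.076 ]), np.float64(0.0007535167070121004))
plate [array([ 0.6255, -0.2258,  0.01  ]), array([ 0.3969, -0.1724,  0.01  ]), array([0.4497, 0.0452, 0.01  ])]
bar (array([0.5865, 0.1734, 0.1269]), np.float64(0.004214025839726999)) (array([0.5774, 0.1265, 0.1194]), np.float64(0.0018649094485293943))
```

Run:
```python
from h import *
np.set_printoptions(precision=4,suppress=True)
S,T=cams()
def fitlines(gray,pts,n=25,half=4):
    # refine each polygon edge by max gradient along the normal, intersect
    L=[]
    for a,b in zip(pts,np.roll(pts,-1,0)):
        d=(b-a)/np.linalg.norm(b-a); nn=np.array([-d[1],d[0]]); Q=[]
        for t in np.linspace(.12,.88,n):
            p=a+t*(b-a); k=np.linspace(-half,half,81)
            xy=(p+np.outer(k,nn)).astype(np.float32)
            v=cv2.remap(gray,xy[:,0][None],xy[:,1][None],cv2.INTER_LINEAR)[0]
            g=np.abs(np.gradient(cv2.GaussianBlur(v[None],(0,0),5)[0])); w=g**2*np.exp(-(k/2)**2/2)
            i=w.argmax(); sel=slice(max(0,i-15),i+16); Q.append(p+nn*(k[sel]@w[sel]/w[sel].sum()))
        Q=np.array(Q,np.float32); vx,vy,x,y=cv2.fitLine(Q,cv2.DIST_HUBER,0,.01,.01).ravel(); L.append((np.array([x,y]),np.array([vx,vy])))
    out=[]
    for i in range(len(L)):
        (p,d),(q,e)=L[i-1],L[i]; s=np.linalg.solve(np.c_[d,-e],q-p); out.append(p+s[0]*d)
    return np.array(out)
tz=lambda p:uz(p,6,(195,145)); sz=lambda p:uz(p,5.5,(190,165))
g=lambda c:cv2.cvtColor(c["frame"],cv2.COLOR_RGB2GRAY).astype(np.float32)
t=np.array([tz(p) for p in [(185,60),(322,80),(252,470),(107,443)]]); s=np.array([sz(p) for p in [(243,380),(197,258),(612,157),(685,262)]])
t2=fitlines(g(T),t); s2=fitlines(g(S),s); print(t2-t,s2-s)
C=[]
for a,b in zip(t2,s2):
    p,e=tri(T,a,S,b); C.append(p); print(p,e)
C=np.array(C); print("len",[np.linalg.norm(C[i]-C[i-1]) for i in range(4)])
for z in(.105,.11,.115):
  for c,q in((T,t2),(S,s2)):
    P=np.array([onz(c,a,z) for a in q]); print(z,[round(float(np.linalg.norm(P[i]-P[i-1])),4) for i in range(4)],P.mean(0)[:2], np.degrees(np.arctan2(*((P[0]+P[1]-P[2]-P[3])[[1,0]]))))
l=np.array([tz(p) for p in [(350,223),(492,222),(496,408),(352,410)]]); l2=fitlines(g(T),l)
print(l2-l)
for z in (.065,.072):
    P=np.array([onz(T,a,z) for a in l2]); print("lid",P.mean(0),[round(float(np.linalg.norm(P[i]-P[i-1])),4) for i in range(4)],np.degrees(np.arctan2(*((P[0]+P[1]-P[2]-P[3])[[1,0]]))))
# others
for n,p,z in(("cooker",(400,200),.1),("crock",(131,168),.15),("utens",(118,144),.3),("utens2",(108,170),.25),("bowl",(341,173),.06),("colander",(112,214),.07),("mug",(153,264),.09),("salt",(230,139),.1),("red",(187,153),.06),("yellow",(282,129),.06)):
    print(n,onz(T,p,z))
```

```text
[[-0.2073 -0.6519]
 [ 0.1053  0.0651]
 [-0.7022 -0.3765]
 [-0.5029 -0.2871]] [[-1.1036  0.5802]
 [-0.1722  2.7264]
 [ 2.2419  2.0154]
 [ 0.4213  0.2492]]
[0.7125 0.0831 0.1072] 0.0007333388095734641
[ 0.6921 -0.002   0.1015] 0.0035615005953653044
[0.4481 0.0554 0.1019] 0.005337251738087094
[0.4692 0.1397 0.1088] 0.0004871676893000699
len [np.float64(0.24982149846302276), np.float64(0.08768883213279362), np.float64(0.25075093021056627), np.float64(0.08722852786625802)]
0.105 [0.2494, 0.089, 0.2496, 0.089] [0.5812 0.0684] -13.088027926746276
0.105 [0.2519, 0.0809, 0.2504, 0.0793] [0.5798 0.0702] -13.076620934796058
0.11 [0.2486, 0.0887, 0.2487, 0.0888] [0.58   0.0681] -13.08802792674628
0.11 [0.2502, 0.0804, 0.2488, 0.0788] [0.5826 0.0741] -13.07662093479608
0.115 [0.2478, 0.0884, 0.2479, 0.0885] [0.5787 0.0679] -13.088027926746273
0.115 [0.2486, 0.0799, 0.2471, 0.0782] [0.5854 0.078 ] -13.076620934796065
[[ 0.0691 -0.4956]
 [-0.2167  0.1513]
 [-0.321  -0.2456]
 [-0.3824 -0.5175]]
lid [ 0.5486 -0.0579  0.065 ] [0.1207, 0.0892, 0.1185, 0.0902] -2.7206639637741574
lid [ 0.5471 -0.0577  0.072 ] [0.1201, 0.0888, 0.118, 0.0898] -2.720663963774158
cooker [ 0.5035 -0.5541  0.1   ]
crock [0.6618 0.425  0.15  ]
utens [0.7006 0.4251 0.3   ]
utens2 [0.6277 0.4732 0.25  ]
bowl [ 0.6284 -0.3556  0.06  ]
colander [0.5107 0.5164 0.07  ]
mug [0.3166 0.3572 0.09  ]
salt [0.7736 0.0635 0.1   ]
red [0.7394 0.2348 0.06  ]
yellow [ 0.8196 -0.1408  0.06  ]
```

```bash
python3 -m jog '[{"rz":7},{"rz":7},{"rz":7},{"rz":7},{"rz":7},{"rz":7},{"rz":7},{"rz":7}]'; python3 -m jog '[{"rz":7},{"rz":7},{"rz":6},{"x":12,"y":21},{"x":15,"y":26},{"x":15,"y":26},{"x":15,"y":26},{"x":15,"y":26}]'
```

```text
$[0]: bad value
$[0]: bad value
```

```bash
python3 -m jog '[{"grip":0,"x":0,"y":0,"z":0,"rx":0,"ry":0,"rz":7},{"grip":0,"x":0,"y":0,"z":0,"rx":0,"ry":0,"rz":7}]'; python3 -m jog --help | head -20;  python3 -m jog '[{"grip":0,"rz":7}]'
```

```text
time: 0.47
eef_pos: [0.1935, 0.6466, 0.4046]
tcp_rot: [0.87, 0.492, -0.0, 0.0]
contact_force: [-0.2, 0.2, -0.4]
opening: 1.001invalid input: not JSON, or not a number
$[0]: bad value
```

```bash
python3 -m jog '[{"grip":0,"x":0,"y":0,"z":0,"rx":0,"ry":0,"rz":7},{"grip":0,"x":0,"y":0,"z":0,"rx":0,"ry":0,"rz":7},{"grip":0,"x":0,"y":0,"z":0,"rx":0,"ry":0,"rz":7},{"grip":0,"x":0,"y":0,"z":0,"rx":0,"ry":0,"rz":7},{"grip":0,"x":0,"y":0,"z":0,"rx":0,"ry":0,"rz":7},{"grip":0,"x":0,"y":0,"z":0,"rx":0,"ry":0,"rz":7},{"grip":0,"x":0,"y":0,"z":0,"rx":0,"ry":0,"rz":7},{"grip":0,"x":0,"y":0,"z":0,"rx":0,"ry":0,"rz":7}]';echo;  python3 -m jog '[{"grip":0,"x":8,"y":14,"z":0,"rx":0,"ry":0,"rz":6},{"grip":0,"x":15,"y":26,"z":0,"rx":0,"ry":0,"rz":0},{"grip":0,"x":15,"y":26,"z":0,"rx":0,"ry":0,"rz":0},{"grip":0,"x":15,"y":26,"z":0,"rx":0,"ry":0,"rz":0},{"grip":0,"x":15,"y":26,"z":0,"rx":0,"ry":0,"rz":0},{"grip":0,"x":15,"y":26,"z":0,"rx":0,"ry":0,"rz":0},{"grip":0,"x":15,"y":26,"z":0,"rx":0,"ry":0,"rz":0},{"grip":0,"x":15,"y":26,"z":0,"rx":0,"ry":0,"rz":0}]'
```

```text
time: 1.13
eef_pos: [0.1935, 0.6466, 0.4046]
tcp_rot: [1.0, 0.026, -0.0, 0.0]
contact_force: [-0.5, -0.4, 0.1]
opening: 0.997

time: 1.8
eef_pos: [0.2991, 0.4451, 0.4048]
tcp_rot: [1.0, -0.023, 0.0, -0.0]
contact_force: [0.4, 0.3, 0.8]
opening: 1.001
```

Run:
```python
from h import *
s=get_state();print(s["eef_pos"],s["tcp_rot"],s["qpos"])
```

```text
[0.29908256 0.44512279 0.40478118] [ 9.99733541e-01 -2.30830444e-02  1.11993368e-04 -8.43841743e-05] [ 7.89899105e-01 -2.07840032e-02  1.91694840e+00 -4.92806141e-05
  1.24515172e+00  8.36085054e-01]
```

```bash
python3 -m jog '[{"grip":0,"x":17,"y":31,"z":0,"rx":0,"ry":0,"rz":0},{"grip":0,"x":17,"y":31,"z":0,"rx":0,"ry":0,"rz":0},{"grip":0,"x":17,"y":31,"z":0,"rx":0,"ry":0,"rz":0},{"grip":0,"x":17,"y":31,"z":0,"rx":0,"ry":0,"rz":0},{"grip":0,"x":17,"y":31,"z":0,"rx":0,"ry":0,"rz":0},{"grip":0,"x":17,"y":31,"z":0,"rx":0,"ry":0,"rz":0},{"grip":0,"x":17,"y":31,"z":0,"rx":0,"ry":0,"rz":0},{"grip":0,"x":17,"y":31,"z":0,"rx":0,"ry":0,"rz":0}]';echo;  python3 -m jog '[{"grip":0,"x":17,"y":31,"z":5,"rx":0,"ry":0,"rz":0},{"grip":0,"x":17,"y":31,"z":10,"rx":0,"ry":0,"rz":0},{"grip":0,"x":17,"y":31,"z":10,"rx":0,"ry":0,"rz":0},{"grip":0,"x":17,"y":31,"z":10,"rx":0,"ry":0,"rz":0},{"grip":0,"x":17,"y":31,"z":10,"rx":0,"ry":0,"rz":0},{"grip":0,"x":17,"y":31,"z":10,"rx":0,"ry":0,"rz":0},{"grip":0,"x":17,"y":28,"z":10,"rx":0,"ry":0,"rz":0},{"grip":0,"x":14,"y":20,"z":5,"rx":0,"ry":0,"rz":0}]'
python3 - <<'E'
from h import *
S,T=cams()
for n,c,z in(("scene",S,None),("top",T,None)):
    cv2.imwrite(f"pics/{n}1.png",c["frame"][:,:,::-1])
E
```

```text
time: 2.47
eef_pos: [0.4233, 0.1908, 0.405]
tcp_rot: [1.0, -0.023, 0.0, -0.0]
contact_force: [0.2, 0.9, 0.3]
opening: 0.996

time: 3.13
eef_pos: [0.5454, -0.05, 0.3334]
tcp_rot: [1.0, -0.024, -0.001, 0.0]
contact_force: [-0.3, -0.3, 0.1]
opening: 1.004
```

Run:
```python
import cv2,numpy as np
a=cv2.imread("pics/scene1.png")[110:260,180:330]; b=cv2.imread("pics/top1.png")[110:260,180:330]
cv2.imwrite("pics/st1z.png",cv2.resize(np.hstack([a,b]),(800,400),interpolation=cv2.INTER_CUBIC))
```

```text
(no output)
```

View pics/st1z.png

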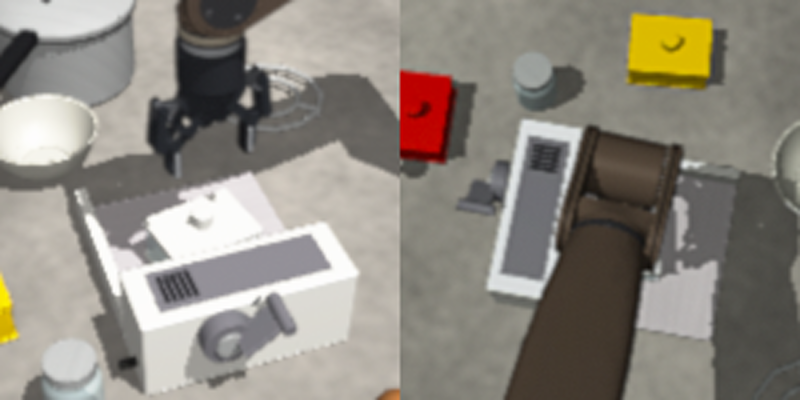

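Run:
```python
from h import *
s=get_state();print(s["eef_pos"],s["tcp_rot"],s["qpos"])
import cv2
S=dict(read_camera("scene"))
f=cv2.imread("pics/scene1.png"); cv2.imwrite("pics/s1k.png",cv2.resize(f[175:225,220:290],None,fx=10,fy=10,interpolation=cv2.INTER_CUBIC))
```

```text
[ 0.54606566 -0.05047457  0.33369801] [ 9.99681242e-01 -2.52419391e-02 -4.71026962e-04  1.92515620e-04] [-2.77131922e-01  7.92930410e-02  1.95089036e+00 -6.77685489e-04
  1.11222570e+00 -2.26342437e-01]
```

View pics/s1k.png

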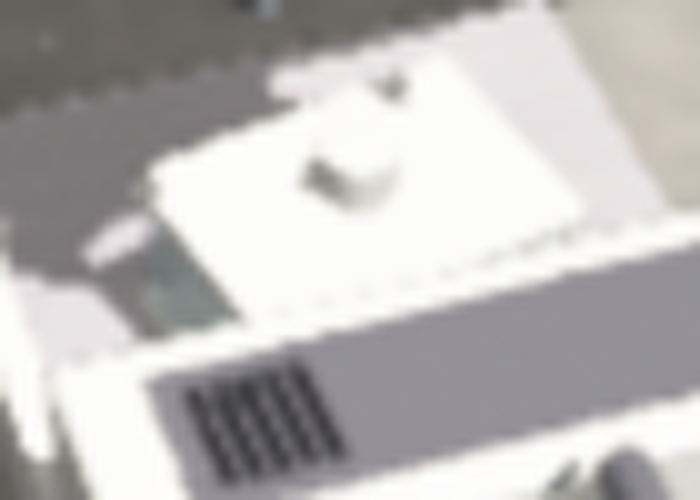

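```bash
python3 -m jog '[{"grip":0,"x":1,"y":4,"z":15,"rx":0,"ry":0,"rz":0},{"grip":0,"x":0,"y":4,"z":15,"rx":0,"ry":0,"rz":0},{"grip":0,"x":0,"y":0,"z":15,"rx":0,"ry":0,"rz":0},{"grip":0,"x":0,"y":0,"z":15,"rx":0,"ry":0,"rz":0},{"grip":0,"x":0,"y":0,"z":10,"rx":0,"ry":0,"rz":0},{"grip":0,"x":0,"y":0,"z":6,"rx":0,"ry":0,"rz":0},{"grip":0,"x":0,"y":0,"z":4,"rx":0,"ry":0,"rz":0},{"grip":0,"x":0,"y":0,"z":0,"rx":0,"ry":0,"rz":0}]'
python3 - <<'E'
from h import *
S,T=cams()
f=S["frame"][:,:,::-1]; cv2.imwrite("pics/s2.png",cv2.resize(f[135:235,195:335],None,fx=5.5,fy=5.5,interpolation=cv2.INTER_CUBIC))
s=get_state();print(s["eef_pos"],s["contact_force"])
E
```

```text
time: 3.95
eef_pos: [0.5455, -0.0551, 0.2544]
tcp_rot: [1.0, -0.023, -0.0, -0.0]
contact_force: [0.0, 0.1, -0.5]
opening: 1.002
[ 0.54599269 -0.0553949   0.25547852] [0.13468278 0.37993155 0.30123548]
```

View pics/s2.png

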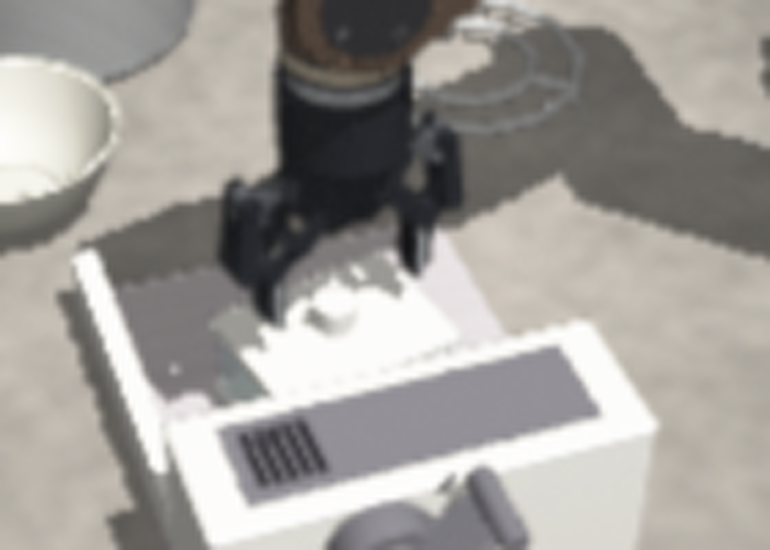

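```bash
python3 -m jog '[{"grip":0,"x":0,"y":2,"z":4,"rx":0,"ry":0,"rz":0},{"grip":0.5,"x":0,"y":0,"z":0,"rx":0,"ry":0,"rz":0},{"grip":0.8,"x":0,"y":0,"z":0,"rx":0,"ry":0,"rz":0},{"grip":1,"x":0,"y":0,"z":0,"rx":0,"ry":0,"rz":0},{"grip":1,"x":0,"y":0,"z":0,"rx":0,"ry":0,"rz":0},{"grip":1,"x":0,"y":0,"z":0,"rx":0,"ry":0,"rz":0},{"grip":1,"x":0,"y":0,"z":0,"rx":0,"ry":0,"rz":0},{"grip":1,"x":0,"y":0,"z":0,"rx":0,"ry":0,"rz":0}]' 40
python3 - <<'E'
from h import *
S,T=cams()
f=S["frame"][:,:,::-1]; cv2.imwrite("pics/s3.png",cv2.resize(f[135:235,195:335],None,fx=5.5,fy=5.5,interpolation=cv2.INTER_CUBIC))
s=get_state();print(s["eef_pos"],s["contact_force"],s["opening"])
E
```

```text
time: 4.72
eef_pos: [0.5463, -0.0577, 0.2518]
tcp_rot: [1.0, -0.023, 0.002, 0.0]
contact_force: [3.3, -0.1, 3.2]
opening: 0.282
[ 0.54629234 -0.05772439  0.25171765] [ 2.05393218 -0.77222572  2.7622142 ] 0.28372054368431837
```

View pics/s3.png

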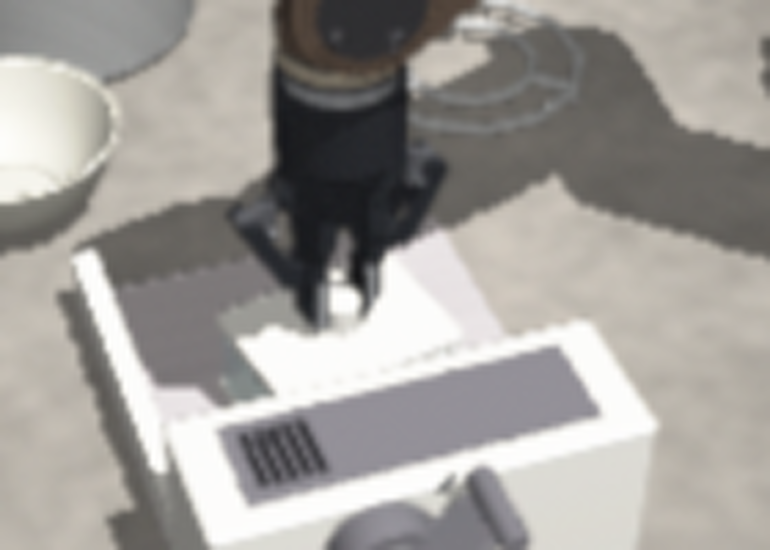

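```bash
python3 -m jog '[{"grip":1,"x":0,"y":0,"z":0,"rx":0,"ry":0,"rz":2.6},{"grip":1,"x":0,"y":0,"z":0,"rx":0,"ry":0,"rz":2.6},{"grip":1,"x":0,"y":0,"z":0,"rx":0,"ry":0,"rz":2.6},{"grip":1,"x":0,"y":0,"z":0,"rx":0,"ry":0,"rz":2.6},{"grip":1,"x":6,"y":-5,"z":0,"rx":0,"ry":0,"rz":0},{"grip":1,"x":7,"y":-5,"z":0,"rx":0,"ry":0,"rz":0},{"grip":1,"x":7,"y":-5,"z":0,"rx":0,"ry":0,"rz":0},{"grip":1,"x":0,"y":0,"z":0,"rx":0,"ry":0,"rz":0}]' 80
python3 - <<'E'
from h import *
S,T=cams()
f=S["frame"][:,:,::-1]; cv2.imwrite("pics/s4.png",cv2.resize(f[135:235,195:335],None,fx=5.5,fy=5.5,interpolation=cv2.INTER_CUBIC))
s=get_state();print(s["eef_pos"],s["tcp_rot"],s["contact_force"],s["wrist_torque"],s["opening"])
E
```

```text
time: 5.48
eef_pos: [0.5686, -0.0476, 0.2519]
tcp_rot: [0.994, -0.113, -0.002, 0.001]
contact_force: [-4.4, -1.0, 8.7]
opening: 0.264
[ 0.56841951 -0.04766001  0.25190096] [ 9.93542190e-01 -1.13453577e-01 -1.39668473e-03  5.01239813e-04] [-3.15753377 -0.18823442  8.93068358] [-0.19386613  0.46604726 -0.03290372] 0.26885099516945
```

View pics/s4.png

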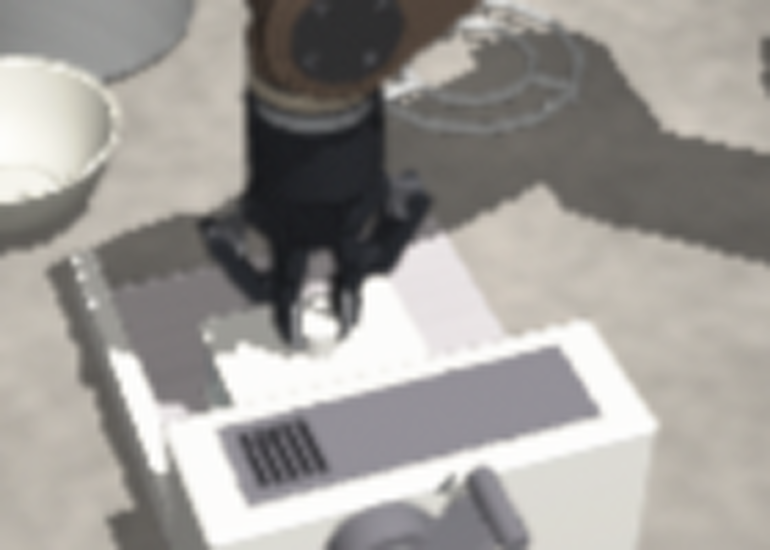

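```bash
python3 -m jog '[{"grip":1,"x":6,"y":-4,"z":-1,"rx":0,"ry":0,"rz":0},{"grip":1,"x":6,"y":-4,"z":-1,"rx":0,"ry":0,"rz":0},{"grip":1,"x":6,"y":-4,"z":0,"rx":0,"ry":0,"rz":0},{"grip":1,"x":6,"y":-4,"z":0,"rx":0,"ry":0,"rz":0},{"grip":1,"x":5,"y":-3,"z":0,"rx":0,"ry":0,"rz":0},{"grip":1,"x":0,"y":0,"z":0,"rx":0,"ry":0,"rz":0}]' 80;echo; python3 -m jog '[{"grip":1,"x":1,"y":0,"z":0,"rx":0,"ry":0,"rz":0},{"grip":1,"x":1,"y":0,"z":0,"rx":0,"ry":0,"rz":0}]'
```

```text
time: 6.08
eef_pos: [0.6019, -0.0349, 0.252]
tcp_rot: [0.994, -0.114, 0.001, -0.001]
contact_force: [0.9, 0.6, -2.9]
opening: 0.265

time: 6.25
eef_pos: [0.6028, -0.0353, 0.2522]
tcp_rot: [0.994, -0.114, -0.001, -0.001]
contact_force: [-2.4, 2.9, 1.2]
opening: 0.263
```

```bash
for i in 1 2 3 4; do :; done; python3 -m jog '[{"grip":1,"x":1,"y":0,"z":0,"rx":0,"ry":0,"rz":0},{"grip":1,"x":1,"y":0,"z":0,"rx":0,"ry":0,"rz":0}]'; echo; python3 -m jog '[{"grip":1,"x":1,"y":0,"z":0,"rx":0,"ry":0,"rz":0},{"grip":1,"x":1,"y":0,"z":0,"rx":0,"ry":0,"rz":0}]'; echo; python3 -m jog '[{"grip":1,"x":0.7,"y":0,"z":0,"rx":0,"ry":0,"rz":0},{"grip":1,"x":0.7,"y":0,"z":0,"rx":0,"ry":0,"rz":0}]'
```

```text
time: 6.42
eef_pos: [0.6046, -0.0363, 0.2521]
tcp_rot: [0.994, -0.114, -0.001, 0.0]
contact_force: [-2.3, 0.8, -1.2]
opening: 0.266

time: 6.58
eef_pos: [0.6067, -0.037, 0.2521]
tcp_rot: [0.994, -0.114, -0.0, 0.0]
contact_force: [0.1, -0.5, -3.8]
opening: 0.265

time: 6.75
eef_pos: [0.6082, -0.0374, 0.2523]
tcp_rot: [0.993, -0.114, -0.0, 0.0]
contact_force: [-0.1, -0.1, -3.0]
opening: 0.27
```

```bash
python3 -m jog '[{"grip":1,"x":0,"y":0,"z":0.7,"rx":0,"ry":0,"rz":0},{"grip":1,"x":1,"y":0,"z":0,"rx":0,"ry":0,"rz":0}]'; echo; python3 -m jog '[{"grip":1,"x":1,"y":0,"z":0,"rx":0,"ry":0,"rz":0},{"grip":1,"x":1,"y":0,"z":0,"rx":0,"ry":0,"rz":0}]'; echo
python3 - <<'E'
from h import *
S,T=cams()
f=S["frame"][:,:,::-1]; cv2.imwrite("pics/s5.png",cv2.resize(f[135:235,195:335],None,fx=5.5,fy=5.5,interpolation=cv2.INTER_CUBIC))
f=T["frame"][:,:,::-1]; cv2.imwrite("pics/t5.png",cv2.resize(f[145:245,195:315],None,fx=6,fy=6,interpolation=cv2.INTER_CUBIC))
s=get_state();print(s["eef_pos"],s["contact_force"],s["wrist_torque"],s["opening"])
E
```

```text
time: 6.92
eef_pos: [0.609, -0.0375, 0.2522]
tcp_rot: [0.994, -0.114, -0.001, 0.0]
contact_force: [-4.1, 0.3, 1.1]
opening: 0.269

time: 7.08
eef_pos: [0.6104, -0.0376, 0.2525]
tcp_rot: [0.994, -0.114, -0.003, -0.0]
contact_force: [-9.4, 1.0, 6.1]
opening: 0.262

[ 0.61042643 -0.03764891  0.25256765] [-7.45085471  0.41894461  4.85963265] [ 0.23865663  1.38017172 -0.13082592] 0.26437238550341036
```

View pics/s5.png

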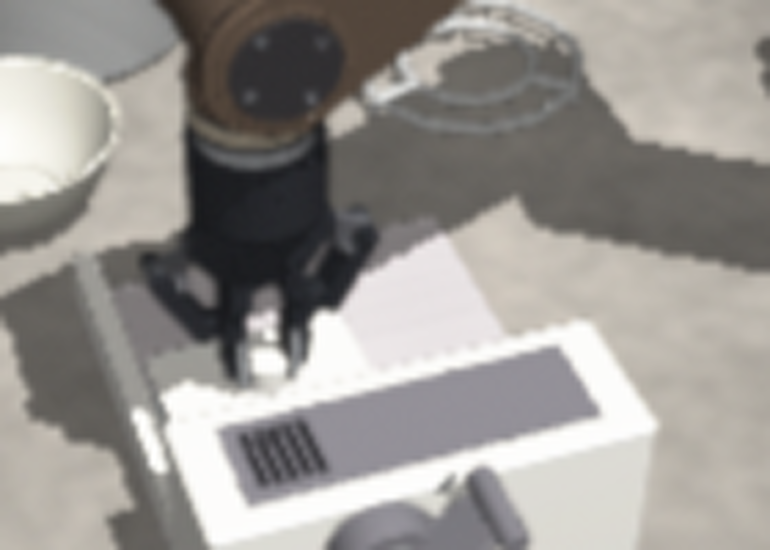

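View pics/t5.png

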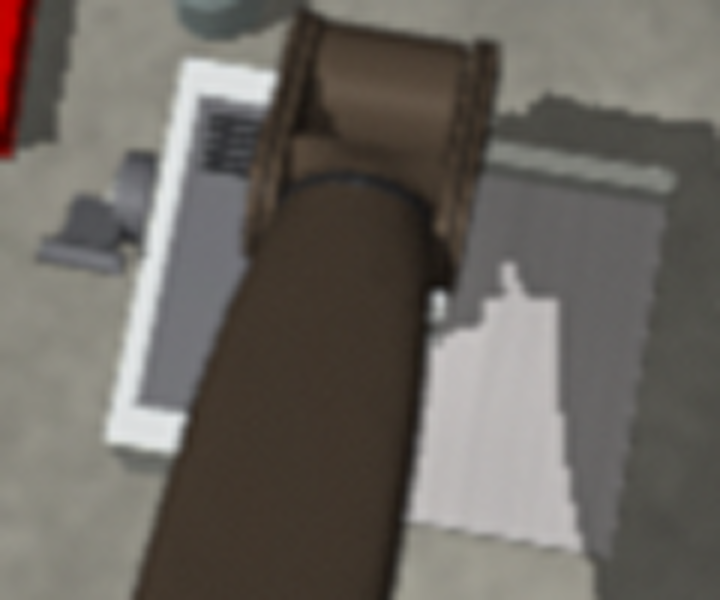

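```bash
python3 -m jog '[{"grip":1,"x":0,"y":-1,"z":0,"rx":0,"ry":0,"rz":0},{"grip":1,"x":0,"y":-1,"z":0,"rx":0,"ry":0,"rz":0}]'; echo; python3 -m jog '[{"grip":1,"x":0,"y":-1,"z":0,"rx":0,"ry":0,"rz":0},{"grip":1,"x":0,"y":-1,"z":0,"rx":0,"ry":0,"rz":0}]'; echo;  python3 -m jog '[{"grip":1,"x":0,"y":-1,"z":0,"rx":0,"ry":0,"rz":0},{"grip":1,"x":0,"y":-1,"z":0,"rx":0,"ry":0,"rz":0}]'
```

```text
time: 7.35
eef_pos: [0.6108, -0.0365, 0.2527]
tcp_rot: [0.994, -0.114, -0.003, 0.001]
contact_force: [-9.1, -4.2, 4.5]
opening: 0.268

time: 7.52
eef_pos: [0.6112, -0.0351, 0.2529]
tcp_rot: [0.994, -0.114, -0.003, 0.002]
contact_force: [-9.7, -6.5, 6.5]
opening: 0.266

time: 7.68
eef_pos: [0.6116, -0.0337, 0.2534]
tcp_rot: [0.994, -0.114, -0.003, 0.003]
contact_force: [-12.3, -7.4, 8.6]
opening: 0.264
```

```bash
python3 -m jog '[{"grip":1,"x":0,"y":-1,"z":-0.4,"rx":0,"ry":0,"rz":0},{"grip":1,"x":0,"y":-1,"z":0,"rx":0,"ry":0,"rz":0}]'; echo; python3 -m jog '[{"grip":1,"x":0,"y":-1,"z":0,"rx":0,"ry":0,"rz":0},{"grip":1,"x":0,"y":-1,"z":0,"rx":0,"ry":0,"rz":0}]'
```

```text
time: 7.85
eef_pos: [0.6121, -0.0321, 0.254]
tcp_rot: [0.994, -0.114, -0.004, 0.003]
contact_force: [-12.0, -8.1, 10.5]
opening: 0.266

time: 8.02
eef_pos: [0.6125, -0.0305, 0.2546]
tcp_rot: [0.994, -0.113, -0.004, 0.004]
contact_force: [-15.3, -10.0, 12.5]
opening: 0.267
```

Run:
```python
from h import *
S,T=cams()
f=S["frame"][:,:,::-1]; cv2.imwrite("pics/s6.png",cv2.resize(f[165:235,205:315],None,fx=7,fy=7,interpolation=cv2.INTER_CUBIC))
s=get_state();print(s["eef_pos"],s["tcp_rot"],s["contact_force"],s["wrist_torque"],s["opening"])
```

```text
[ 0.61252647 -0.03048426  0.25461305] [ 0.9935368  -0.11338451 -0.00382346  0.00373681] [-13.43508438  -8.37115636  11.21094615] [-1.69839533  2.37986127 -0.34500281] 0.2616822093614451
```

View pics/s6.png

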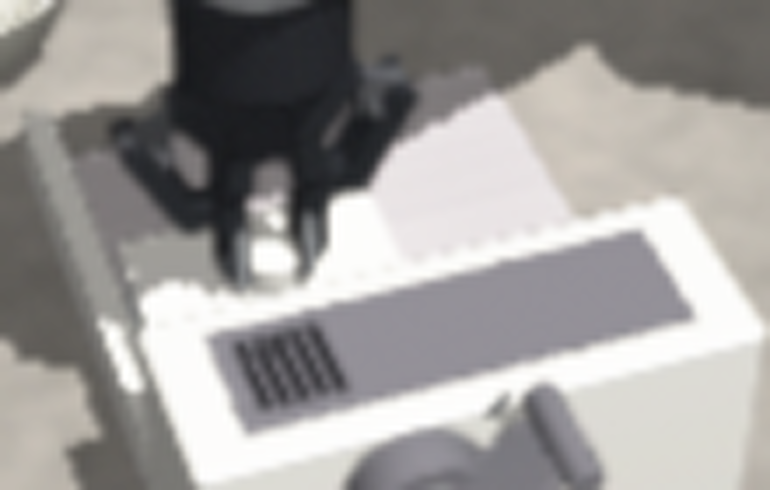

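```bash
python3 -m jog '[{"grip":1,"x":-1,"y":1,"z":0,"rx":0,"ry":0,"rz":0},{"grip":1,"x":-1,"y":1,"z":0,"rx":0,"ry":0,"rz":0},{"grip":1,"x":-1,"y":1,"z":0,"rx":0,"ry":0,"rz":0}]' ; echo; python3 -m jog '[{"grip":1,"x":0,"y":0,"z":0,"rx":0,"ry":0,"rz":0},{"grip":0.5,"x":0,"y":0,"z":0,"rx":0,"ry":0,"rz":0},{"grip":0.3,"x":0,"y":0,"z":0,"rx":0,"ry":0,"rz":0},{"grip":0.3,"x":0,"y":0,"z":0,"rx":0,"ry":0,"rz":0}]' 20; echo; python3 -m jog '[{"grip":0.3,"x":0,"y":0,"z":-10,"rx":0,"ry":0,"rz":0},{"grip":0.3,"x":0,"y":0,"z":-20,"rx":0,"ry":0,"rz":0},{"grip":0.3,"x":0,"y":10,"z":-30,"rx":0,"ry":0,"rz":0},{"grip":0.6,"x":0,"y":30,"z":-10,"rx":0,"ry":0,"rz":0},{"grip":1,"x":0,"y":40,"z":0,"rx":0,"ry":0,"rz":0},{"grip":1,"x":0,"y":40,"z":0,"rx":0,"ry":0,"rz":0},{"grip":1,"x":0,"y":40,"z":0,"rx":0,"ry":0,"rz":0}]'
python3 - <<'E'
from h import *
S,T=cams()
cv2.imwrite("pics/s7r.png",S["frame"][:,:,::-1]);cv2.imwrite("pics/t7r.png",T["frame"][:,:,::-1])
f=S["frame"][:,:,::-1]; cv2.imwrite("pics/s7.png",cv2.resize(f[165:235,205:315],None,fx=7,fy=7,interpolation=cv2.INTER_CUBIC))
f=T["frame"][:,:,::-1]; cv2.imwrite("pics/t7.png",cv2.resize(f[145:245,195:315],None,fx=6,fy=6,interpolation=cv2.INTER_CUBIC))
E
```

```text
time: 8.37
eef_pos: [0.6098, -0.0311, 0.253]
tcp_rot: [0.993, -0.114, 0.001, 0.0]
contact_force: [0.4, -0.5, -2.9]
opening: 0.266

time: 8.7
eef_pos: [0.6104, -0.0301, 0.2531]
tcp_rot: [0.994, -0.114, 0.001, -0.0]
contact_force: [-0.2, -0.3, -0.6]
opening: 0.681

time: 9.28
eef_pos: [0.5736, -0.1872, 0.3245]
tcp_rot: [0.994, -0.113, 0.002, 0.0]
contact_force: [0.7, -0.4, -0.8]
opening: 0.132
```

View pics/s7.png

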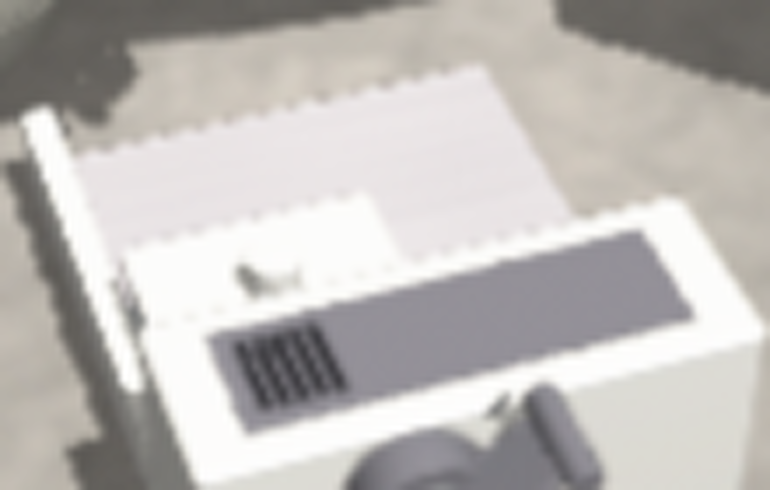

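View pics/t7.png

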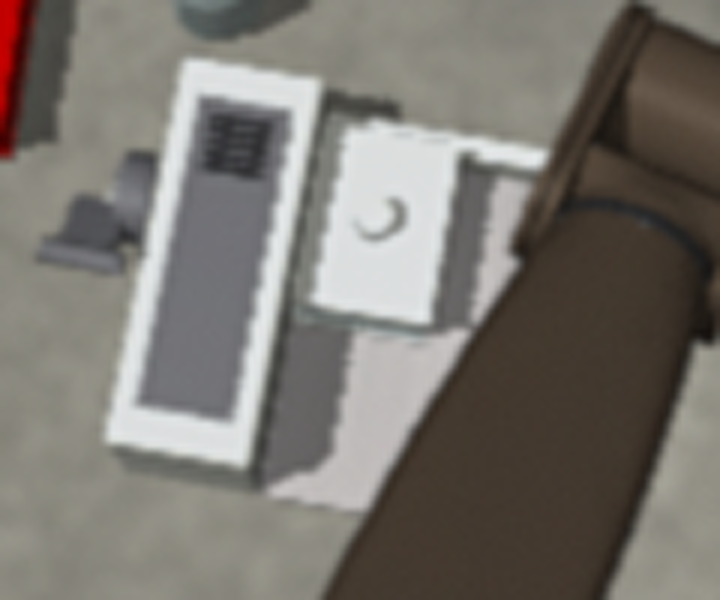

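```bash
cat >> h.py <<'E'
C0=np.array([.6769,-.0002]); YAW=np.radians(-13.08)
ex=np.array([np.cos(YAW),np.sin(YAW)]); ey=np.array([-ex[1],ex[0]])
def dock(p): d=np.asarray(p)[:2]-C0; return np.array([d@ex,d@ey])*1000
def st():
    s=get_state(); q=s["tcp_rot"]; yaw=np.degrees(2*np.arctan2(q[1],q[0]))
    print("t",round(s["time"],2),"dock mm",dock(s["eef_pos"]).round(1),"z",round(s["eef_pos"][2]*1000,1),"yaw",round(yaw,2),"F dock",np.array([s["contact_force"][:2]@ex,s["contact_force"][:2]@ey,s["contact_force"][2]]).round(1),"open",round(s["opening"],3))
def fitlines(gray,pts,n=25,half=4):
    L=[]
    for a,b in zip(pts,np.roll(pts,-1,0)):
        d=(b-a)/np.linalg.norm(b-a); nn=np.array([-d[1],d[0]]); Q=[]
        for t in np.linspace(.15,.85,n):
            p=a+t*(b-a); k=np.linspace(-half,half,81)
            xy=(p+np.outer(k,nn)).astype(np.float32)
            v=cv2.remap(gray,xy[:,0][None],xy[:,1][None],cv2.INTER_LINEAR)[0]
            g=np.abs(np.gradient(cv2.GaussianBlur(v[None],(0,0),5)[0])); w=g**2*np.exp(-(k/2)**2/2)
            i=w.argmax(); sel=slice(max(0,i-15),i+16); Q.append(p+nn*(k[sel]@w[sel]/w[sel].sum()))
        Q=np.array(Q,np.float32); vx,vy,x,y=cv2.fitLine(Q,cv2.DIST_HUBER,0,.01,.01).ravel(); L.append((np.array([x,y]),np.array([vx,vy])))
    out=[]
    for i in range(len(L)):
        (p,d),(q,e)=L[i-1],L[i]; s=np.linalg.solve(np.c_[d,-e],q-p); out.append(p+s[0]*d)
    return np.array(out)
E
python3 - <<'E'
from h import *
np.set_printoptions(precision=4,suppress=True)
st(); T=read_camera("top")
g=cv2.imread("pics/t7r.png",0).astype(np.float32)
l=np.array([uz(p,6,(195,145)) for p in [(348,123),(460,140),(432,328),(312,305)]]); l2=fitlines(g,l); print(l2-l)
P=np.array([onz(T,a,.072) for a in l2]); print([dock(p) for p in P],dock(P.mean(0)),[round(float(np.linalg.norm(P[i]-P[i-1])),4) for i in range(4)])
d=(P[0]+P[1]-P[2]-P[3]); e=P[0]+P[3]-P[1]-P[2]; print(np.degrees(np.arctan2(d[1],d[0])),np.degrees(np.arctan2(-e[0],e[1])))
E
```

```text
t 9.38 dock mm [ -58.1 -209.2] z 324.2 yaw -13.38 F dock [-0.3  1.1  0.6] open 0.001
[[ 0.1491 -1.3414]
 [ 0.3712 -0.8314]
 [-0.3959 -0.6088]
 [-0.4025  0.1074]]
[array([  6.3151, -17.4425]), array([  5.9201, -91.0274]), array([-119.5255,  -91.827 ]), array([-120.9977,  -15.5488])] [-57.072  -53.9614] [0.1273, 0.0736, 0.1254, 0.0763]
-13.32801737494193 -12.668211608506347
```

```bash
python3 -m jog '[{"grip":1,"x":0,"y":-12,"z":25,"rx":0,"ry":0,"rz":0},{"grip":1,"x":0,"y":-12,"z":25,"rx":0,"ry":0,"rz":0},{"grip":1,"x":0,"y":-12,"z":25,"rx":0,"ry":0,"rz":0},{"grip":1,"x":0,"y":-12,"z":20,"rx":0,"ry":0,"rz":0},{"grip":1,"x":0,"y":-12,"z":10,"rx":0,"ry":0,"rz":0},{"grip":1,"x":0,"y":-12,"z":6,"rx":0,"ry":0,"rz":0},{"grip":1,"x":0,"y":-13,"z":0,"rx":0,"ry":0,"rz":0},{"grip":1,"x":0,"y":0,"z":0,"rx":0,"ry":0,"rz":0}]' 40 >/dev/null; python3 -c "from h import *;st()"; python3 -m jog '[{"grip":1,"x":0,"y":-4,"z":0,"rx":0,"ry":0,"rz":0},{"grip":1,"x":0,"y":-4,"z":0,"rx":0,"ry":0,"rz":0},{"grip":1,"x":0,"y":-4,"z":0,"rx":0,"ry":0,"rz":0},{"grip":1,"x":0,"y":-3,"z":0,"rx":0,"ry":0,"rz":0}]' >/dev/null; python3 -c "from h import *;st()"
```

```text
t 10.1 dock mm [ -58.2 -116.8] z 212.4 yaw -12.9 F dock [ 0.3  0.  -0.3] open 0.003
t 10.43 dock mm [ -58.2 -104.5] z 212.3 yaw -13.09 F dock [-0.1  0.   0.2] open 0.001
```

```bash
for i in 1; do python3 -m jog '[{"grip":1,"x":0,"y":-1.5,"z":0,"rx":0,"ry":0,"rz":0},{"grip":1,"x":0,"y":-1.5,"z":0,"rx":0,"ry":0,"rz":0}]' >/dev/null; python3 -c "from h import *;st()"; python3 -m jog '[{"grip":1,"x":0,"y":-1,"z":0,"rx":0,"ry":0,"rz":0},{"grip":1,"x":0,"y":-1,"z":0,"rx":0,"ry":0,"rz":0}]' >/dev/null; python3 -c "from h import *;st()";  python3 -m jog '[{"grip":1,"x":0,"y":-1,"z":0,"rx":0,"ry":0,"rz":0},{"grip":1,"x":0,"y":-1,"z":0,"rx":0,"ry":0,"rz":0}]' >/dev/null; python3 -c "from h import *;st()"; done
```

```text
t 10.6 dock mm [ -58.5 -101.6] z 211.6 yaw -13.08 F dock [-0.3 -0.2 -0.9] open 0.001
t 10.77 dock mm [ -58.4 -100.3] z 211.6 yaw -13.02 F dock [-2.  -7.   1.6] open 0.0
t 10.93 dock mm [-58.5 -99.5] z 211.6 yaw -12.95 F dock [ -2.9 -12.6   2.4] open -0.001
```

```bash
python3 -m jog '[{"grip":1,"x":0,"y":-1,"z":0,"rx":0,"ry":0,"rz":0},{"grip":1,"x":0,"y":-1,"z":0,"rx":0,"ry":0,"rz":0}]' >/dev/null; python3 -c "from h import *;st()"; python3 -m jog '[{"grip":1,"x":0,"y":-1,"z":0,"rx":0,"ry":0,"rz":0},{"grip":1,"x":0,"y":0,"z":0,"rx":0,"ry":0,"rz":0}]' >/dev/null; python3 -c "from h import *;st()"
```

```text
t 11.1 dock mm [-58.4 -98.9] z 211.7 yaw -12.9 F dock [ -3.6 -19.    3.3] open 0.004
t 11.27 dock mm [-58.4 -98.7] z 211.7 yaw -12.91 F dock [ -2.3 -19.2   1.9] open -0.001
```

```bash
python3 -m jog '[{"grip":1,"x":0,"y":10,"z":0,"rx":0,"ry":0,"rz":0},{"grip":1,"x":0,"y":25,"z":0,"rx":0,"ry":0,"rz":0},{"grip":1,"x":-20,"y":5,"z":-4,"rx":0,"ry":0,"rz":0},{"grip":1,"x":-35,"y":0,"z":-4,"rx":0,"ry":0,"rz":0},{"grip":1,"x":-35,"y":0,"z":0,"rx":0,"ry":0,"rz":0},{"grip":1,"x":-15,"y":-20,"z":0,"rx":0,"ry":0,"rz":0},{"grip":1,"x":0,"y":-35,"z":0,"rx":0,"ry":0,"rz":0},{"grip":1,"x":0,"y":-36,"z":0,"rx":0,"ry":0,"rz":0}]' >/dev/null; python3 -c "from h import *;st()";python3 -m jog '[{"grip":1,"x":0,"y":0,"z":0,"rx":0,"ry":0,"rz":0}]' >/dev/null; python3 -c "from h import *;st()"
python3 - <<'E'
from h import *
S,T=cams()
cv2.imwrite("pics/s8r.png",S["frame"][:,:,::-1]);cv2.imwrite("pics/t8r.png",T["frame"][:,:,::-1])
a=S["frame"][125:245,195:335,::-1]; b=T["frame"][125:245,195:335,::-1]
cv2.imwrite("pics/st8.png",cv2.resize(np.hstack([a,b]),(800,343),interpolation=cv2.INTER_CUBIC))
E
```

```text
t 11.93 dock mm [-164.6  -43.5] z 219.4 yaw -13.27 F dock [ 0.7 -0.9  0.2] open -0.001
t 12.02 dock mm [-164.4  -39.7] z 219.7 yaw -12.88 F dock [-1.   0.2  0.5] open -0.003
```

View pics/st8.png

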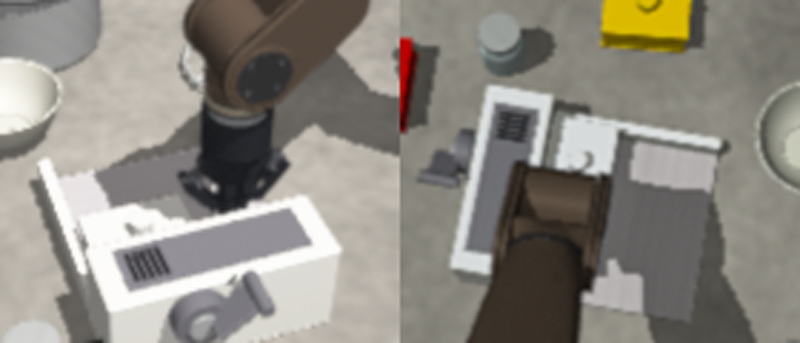

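```bash
python3 -m jog '[{"grip":1,"x":5,"y":8,"z":0,"rx":0,"ry":0,"rz":0},{"grip":1,"x":6,"y":0,"z":0,"rx":0,"ry":0,"rz":0},{"grip":1,"x":6,"y":0,"z":0,"rx":0,"ry":0,"rz":0},{"grip":1,"x":4,"y":0,"z":0,"rx":0,"ry":0,"rz":0}]' >/dev/null; python3 -c "from h import *;st()";python3 -m jog '[{"grip":1,"x":2,"y":0,"z":0,"rx":0,"ry":0,"rz":0},{"grip":1,"x":2,"y":0,"z":0,"rx":0,"ry":0,"rz":0}]' >/dev/null; python3 -c "from h import *;st()"; python3 -m jog '[{"grip":1,"x":2,"y":0,"z":0,"rx":0,"ry":0,"rz":0},{"grip":1,"x":2,"y":0,"z":0,"rx":0,"ry":0,"rz":0}]' >/dev/null; python3 -c "from h import *;st()"
```

```text
t 12.45 dock mm [-141.2  -52.8] z 219.6 yaw -13.19 F dock [-0.   0.1  0.4] open 0.002
t 12.62 dock mm [-138.   -52.1] z 219.3 yaw -13.12 F dock [ 0.8 -0.4 -0.1] open 0.001
t 12.78 dock mm [-134.4  -51.6] z 219.3 yaw -13.07 F dock [-0.1 -0.2  0.5] open 0.002
```

```bash
python3 -m jog '[{"grip":1,"x":1.5,"y":0,"z":0,"rx":0,"ry":0,"rz":0},{"grip":1,"x":1.5,"y":0,"z":0,"rx":0,"ry":0,"rz":0}]' >/dev/null; python3 -c "from h import *;st()"; python3 -m jog '[{"grip":1,"x":1,"y":0,"z":0,"rx":0,"ry":0,"rz":0},{"grip":1,"x":1,"y":0,"z":0,"rx":0,"ry":0,"rz":0}]' >/dev/null; python3 -c "from h import *;st()"; python3 -m jog '[{"grip":1,"x":1,"y":0,"z":0,"rx":0,"ry":0,"rz":0},{"grip":1,"x":1,"y":0,"z":0,"rx":0,"ry":0,"rz":0}]' >/dev/null; python3 -c "from h import *;st()"
```

```text
t 12.95 dock mm [-131.8  -51.5] z 219.3 yaw -13.05 F dock [-5.3 -0.7  5. ] open -0.006
t 13.12 dock mm [-130.6  -51.4] z 219.3 yaw -13.03 F dock [-8.1 -1.3  6.6] open 0.001
t 13.28 dock mm [-129.5  -51.4] z 219.3 yaw -13.01 F dock [-15.9  -1.5  14.9] open -0.003
```

```bash
python3 -m jog '[{"grip":1,"x":-4,"y":0,"z":0,"rx":0,"ry":0,"rz":0},{"grip":1,"x":-4,"y":0,"z":0,"rx":0,"ry":0,"rz":0},{"grip":1,"x":0,"y":0,"z":-10,"rx":0,"ry":0,"rz":0},{"grip":1,"x":2,"y":0,"z":0,"rx":0,"ry":0,"rz":0},{"grip":1,"x":2,"y":0,"z":0,"rx":0,"ry":0,"rz":0}]' >/dev/null; python3 -c "from h import *;st()"; python3 -m jog '[{"grip":1,"x":1.5,"y":0,"z":0,"rx":0,"ry":0,"rz":0},{"grip":1,"x":1.5,"y":0,"z":0,"rx":0,"ry":0,"rz":0}]' >/dev/null; python3 -c "from h import *;st()"; python3 -m jog '[{"grip":1,"x":1,"y":0,"z":0,"rx":0,"ry":0,"rz":0},{"grip":1,"x":1,"y":0,"z":0,"rx":0,"ry":0,"rz":0}]' >/dev/null; python3 -c "from h import *;st()"; python3 -m jog '[{"grip":1,"x":1,"y":0,"z":0,"rx":0,"ry":0,"rz":0},{"grip":1,"x":1,"y":0,"z":0,"rx":0,"ry":0,"rz":0}]' >/dev/null; python3 -c "from h import *;st()"
```

```text
t 13.7 dock mm [-131.2  -51.5] z 230.6 yaw -13.06 F dock [-5.8 -0.1  5.4] open -0.001
t 13.87 dock mm [-129.7  -51.4] z 229.5 yaw -13.04 F dock [-14.4  -1.   11.4] open -0.002
t 14.03 dock mm [-128.6  -51.4] z 229.5 yaw -13.02 F dock [-19.1  -1.9  17.2] open -0.001
t 14.2 dock mm [-127.6  -51.3] z 229.4 yaw -13.0 F dock [-25.6  -1.7  23.1] open -0.003
```

```bash
python3 -m jog '[{"grip":1,"x":-3,"y":0,"z":0,"rx":0,"ry":0,"rz":0},{"grip":1,"x":-3,"y":0,"z":0,"rx":0,"ry":0,"rz":0},{"grip":1,"x":-10,"y":0,"z":0,"rx":0,"ry":0,"rz":0},{"grip":1,"x":-30,"y":0,"z":-20,"rx":0,"ry":0,"rz":0},{"grip":1,"x":-20,"y":20,"z":-30,"rx":0,"ry":0,"rz":0},{"grip":1,"x":0,"y":40,"z":-30,"rx":0,"ry":0,"rz":0},{"grip":1,"x":0,"y":40,"z":-10,"rx":0,"ry":0,"rz":0},{"grip":1,"x":0,"y":40,"z":0,"rx":0,"ry":0,"rz":0}]' >/dev/null; python3 -m jog '[{"grip":1,"x":0,"y":40,"z":0,"rx":0,"ry":0,"rz":0},{"grip":1,"x":0,"y":20,"z":0,"rx":0,"ry":0,"rz":0}]' >/dev/null
python3 - <<'E'
from h import *
st()
S,T=cams()
cv2.imwrite("pics/s9r.png",S["frame"][:,:,::-1]);cv2.imwrite("pics/t9r.png",T["frame"][:,:,::-1])
f=S["frame"][:,:,::-1]; cv2.imwrite("pics/s9.png",cv2.resize(f[165:235,205:315],None,fx=7,fy=7,interpolation=cv2.INTER_CUBIC))
f=T["frame"][:,:,::-1]; cv2.imwrite("pics/t9.png",cv2.resize(f[150:220,215:315],None,fx=8,fy=8,interpolation=cv2.INTER_CUBIC))
E
```

```text
t 15.03 dock mm [-190.6 -248.2] z 315.5 yaw -13.2 F dock [-0.6 -0.9 -0.2] open 0.003
```

View pics/s9.png

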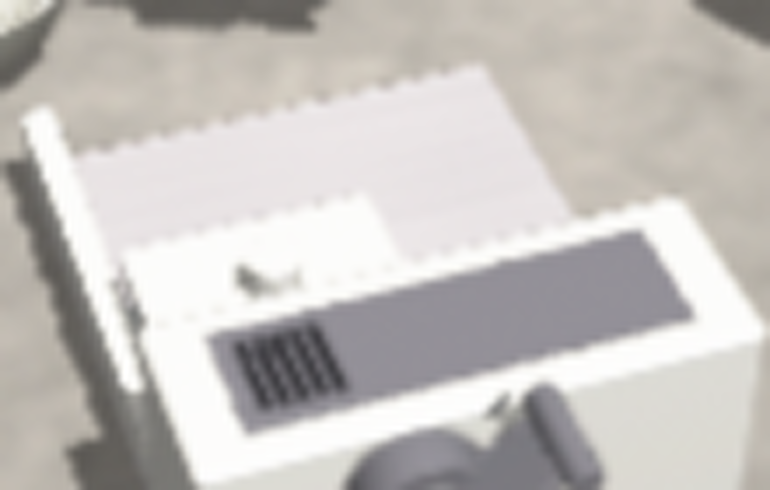

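View pics/t9.png

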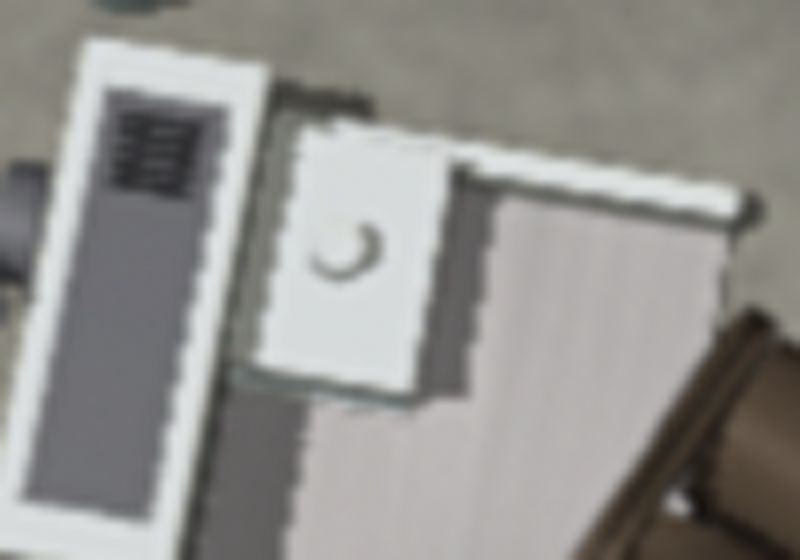

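Run:
```python
from h import *
np.set_printoptions(precision=2,suppress=True)
T=read_camera("top")
def edge(g,a,b,half=3,n=40):
    a,b=np.array(a),np.array(b); d=(b-a)/np.linalg.norm(b-a); nn=np.array([-d[1],d[0]]); Q=[]
    for t in np.linspace(0,1,n):
        k=np.linspace(-half,half,61); xy=(a+t*(b-a)+np.outer(k,nn)).astype(np.float32)
        v=cv2.remap(g,xy[:,0][None],xy[:,1][None],cv2.INTER_LINEAR)[0]
        gr=np.abs(np.gradient(v)); w=gr**2; i=w.argmax(); s=slice(max(0,i-10),i+11); Q.append(a+t*(b-a)+nn*(k[s]@w[s]/w[s].sum()))
    vx,vy,x,y=cv2.fitLine(np.array(Q,np.float32),cv2.DIST_HUBER,0,.01,.01).ravel(); p=np.array([x,y]);v=np.array([vx,vy])
    if v@d<0:v=-v
    L=np.linalg.norm(b-a)/2
    return p-v*L,p+v*L
for nm in("t7r","t9r"):
    g=cv2.imread(f"pics/{nm}.png",0).astype(np.float32)
    Z=lambda p:uz(p,8,(215,150))
    for lab,a,b,z in(("lid -y",(445,185),(417,365),.072),("lid -x",(405,392),(270,368),.072),("hous in",(265,85),(190,520),.115),("hous out",(78,70),(20,330),.115),("fence top in",(500,180),(600,198),.045),("plate near",None,None,.01)):
        if a is None: continue
        if nm=="t7r" and lab.startswith("fence"): continue
        p,q=edge(g,Z(a),Z(b)); P,Q=onz(T,p,z),onz(T,q,z); d=Q-P; print(nm,lab,dock(P),dock(Q),"ang rel dock",np.degrees(np.arctan2(d[:2]@ey,d[:2]@ex)).round(2))
```

```text
t7r lid -y [-13.73 -91.6 ] [-102.9   -91.63] ang rel dock -179.98
t7r lid -x [-119.93  -87.08] [-120.54  -22.5 ] ang rel dock 90.54
t7r hous in [3.8  0.39] [-204.92   -0.03] ang rel dock -179.89
t7r hous out [-7.73 88.2 ] [-135.05   88.06] ang rel dock -179.94
t9r lid -y [-23.92 -90.76] [-112.84  -90.48] ang rel dock 179.82
t9r lid -x [-120.01  -83.11] [-119.88  -18.51] ang rel dock 89.88
t9r hous in [3.25 0.37] [-205.44   -0.06] ang rel dock -179.88
t9r hous out [-7.73 88.18] [-135.05   88.04] ang rel dock -179.94
t9r fence top in [  -0.15 -113.96] [  -0.39 -163.19] ang rel dock -90.28
```

```bash
python3 -m jog '[{"grip":1,"x":2,"y":-15,"z":-20,"rx":0,"ry":0,"rz":0},{"grip":1,"x":5,"y":-28,"z":-20,"rx":0,"ry":0,"rz":0},{"grip":1,"x":6,"y":-35,"z":-8,"rx":0,"ry":0,"rz":0},{"grip":1,"x":6,"y":-35,"z":0,"rx":0,"ry":0,"rz":0},{"grip":1,"x":6,"y":-35,"z":0,"rx":0,"ry":0,"rz":0},{"grip":1,"x":6,"y":-35,"z":0,"rx":0,"ry":0,"rz":0},{"grip":1,"x":6,"y":-35,"z":0,"rx":0,"ry":0,"rz":0},{"grip":1,"x":6,"y":-35,"z":0,"rx":0,"ry":0,"rz":0}]' >/dev/null; python3 -m jog '[{"grip":1,"x":6,"y":-35,"z":0,"rx":0,"ry":0,"rz":0},{"grip":1,"x":4,"y":-35,"z":0,"rx":0,"ry":0,"rz":0},{"grip":1,"x":4,"y":-30,"z":0,"rx":0,"ry":0,"rz":0},{"grip":1,"x":1,"y":-20,"z":0,"rx":0,"ry":0,"rz":0},{"grip":1,"x":0,"y":0,"z":0,"rx":0,"ry":0,"rz":0}]' >/dev/null
python3 - <<'E'
from h import *
st()
S,T=cams()
cv2.imwrite("pics/s10r.png",S["frame"][:,:,::-1]);cv2.imwrite("pics/t10r.png",T["frame"][:,:,::-1])
a=S["frame"][115:265,185:335,::-1]; b=T["frame"][115:265,165:315,::-1]
cv2.imwrite("pics/st10.png",cv2.resize(np.hstack([a,b]),(800,400),interpolation=cv2.INTER_CUBIC))
E
```

```text
t 16.27 dock mm [-134.   132.8] z 362.0 yaw -12.72 F dock [-1.1 -1.2  0.6] open 0.001
```

View pics/st10.png

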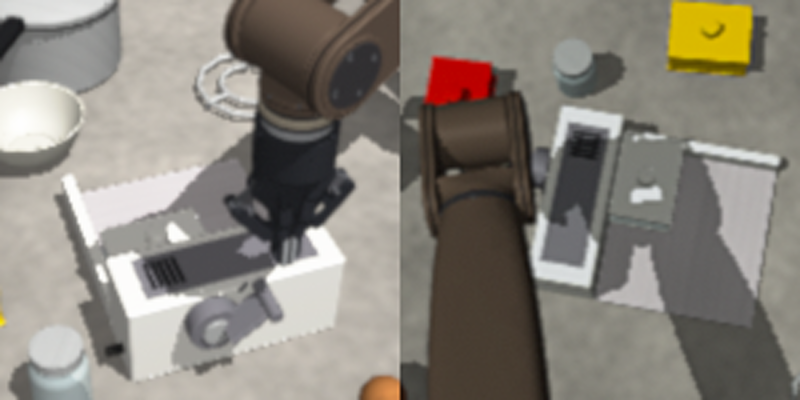

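```bash
python3 -m jog '[{"grip":1,"x":1,"y":-1,"z":20,"rx":0,"ry":0,"rz":0},{"grip":1,"x":1,"y":0,"z":20,"rx":0,"ry":0,"rz":0},{"grip":1,"x":0,"y":0,"z":8,"rx":0,"ry":0,"rz":0},{"grip":1,"x":0,"y":0,"z":0,"rx":0,"ry":0,"rz":0}]' >/dev/null; python3 -c "from h import *;st()"; python3 -m jog '[{"grip":1,"x":0,"y":0,"z":2,"rx":0,"ry":0,"rz":0},{"grip":1,"x":0,"y":0,"z":2,"rx":0,"ry":0,"rz":0}]' >/dev/null; python3 -c "from h import *;st()"; python3 -m jog '[{"grip":1,"x":0,"y":0,"z":2,"rx":0,"ry":0,"rz":0},{"grip":1,"x":0,"y":0,"z":2,"rx":0,"ry":0,"rz":0}]' >/dev/null; python3 -c "from h import *;st()"
```

```text
t 16.7 dock mm [-131.7  128.1] z 311.4 yaw -13.11 F dock [-0.6 -0.7 -1.1] open 0.002
t 16.87 dock mm [-130.2  128.8] z 311.7 yaw -13.09 F dock [ 0.5 -0.2 -0.2] open 0.0
t 17.03 dock mm [-130.3  129.1] z 307.5 yaw -13.07 F dock [-0.   0.3 -0.5] open -0.0
```

```bash
python3 -m jog '[{"grip":1,"x":-1,"y":-2,"z":0.5,"rx":0,"ry":0,"rz":0},{"grip":1,"x":0,"y":-2,"z":0.5,"rx":0,"ry":0,"rz":0}]' >/dev/null; python3 -c "from h import *;st()"; python3 -m jog '[{"grip":1,"x":0,"y":0,"z":1,"rx":0,"ry":0,"rz":0},{"grip":1,"x":0,"y":0,"z":1,"rx":0,"ry":0,"rz":0}]' >/dev/null; python3 -c "from h import *;st()"; python3 -m jog '[{"grip":1,"x":0,"y":0,"z":1,"rx":0,"ry":0,"rz":0},{"grip":1,"x":0,"y":0,"z":1,"rx":0,"ry":0,"rz":0}]' >/dev/null; python3 -c "from h import *;st()"
```

```text
t 17.2 dock mm [-131.6  133.2] z 305.7 yaw -13.07 F dock [-0.7 -0.4  1.3] open 0.003
t 17.37 dock mm [-131.4  133.5] z 305.1 yaw -13.04 F dock [-4.  -0.6  9.6] open 0.002
t 17.53 dock mm [-131.8  133.6] z 303.8 yaw -13.05 F dock [-7.5 -1.  12.1] open -0.004
```

```bash
P='from h import *;st()'; python3 -m jog '[{"grip":1,"x":-1.3,"y":0,"z":2,"rx":0,"ry":0,"rz":0},{"grip":1,"x":-1.3,"y":0,"z":2,"rx":0,"ry":0,"rz":0}]' >/dev/null; python3 -c "$P"; python3 -m jog '[{"grip":1,"x":-1.3,"y":0,"z":2,"rx":0,"ry":0,"rz":0},{"grip":1,"x":-1.3,"y":0,"z":2,"rx":0,"ry":0,"rz":0}]' >/dev/null; python3 -c "$P"; python3 -m jog '[{"grip":1,"x":-1,"y":0,"z":2,"rx":0,"ry":0,"rz":0},{"grip":1,"x":-1,"y":0,"z":2,"rx":0,"ry":0,"rz":0}]' >/dev/null; python3 -c "$P"; python3 -m jog '[{"grip":1,"x":-0.8,"y":0,"z":2,"rx":0,"ry":0,"rz":0},{"grip":1,"x":-0.8,"y":0,"z":2,"rx":0,"ry":0,"rz":0}]' >/dev/null; python3 -c "$P"; python3 -m jog '[{"grip":1,"x":-0.6,"y":0,"z":2,"rx":0,"ry":0,"rz":0},{"grip":1,"x":-0.6,"y":0,"z":2,"rx":0,"ry":0,"rz":0}]' >/dev/null; python3 -c "$P"; python3 -m jog '[{"grip":1,"x":-0.6,"y":0,"z":2,"rx":0,"ry":0,"rz":0},{"grip":1,"x":-0.5,"y":0,"z":2,"rx":0,"ry":0,"rz":0}]' >/dev/null; python3 -c "$P"
```

```text
t 17.7 dock mm [-134.4  133.7] z 300.5 yaw -13.04 F dock [-7.5 -1.  12.6] open -0.001
t 17.87 dock mm [-137.3  133.7] z 296.0 yaw -13.04 F dock [-7.4 -1.1 11.3] open -0.002
t 18.03 dock mm [-139.7  133.7] z 291.3 yaw -13.04 F dock [-9.  -0.6  9.7] open -0.001
t 18.2 dock mm [-141.7  133.7] z 286.6 yaw -13.05 F dock [-8.7 -0.6  8.1] open 0.005
t 18.37 dock mm [-143.1  133.7] z 282.1 yaw -13.05 F dock [-9.3 -0.8  9.3] open 0.002
t 18.53 dock mm [-144.3  133.7] z 278.1 yaw -13.05 F dock [-9.4  0.1 11.3] open 0.002
```

```bash
P='from h import *;st()'; python3 -m jog '[{"grip":1,"x":-0.3,"y":0,"z":2,"rx":0,"ry":0,"rz":0},{"grip":1,"x":-0.3,"y":0,"z":2,"rx":0,"ry":0,"rz":0}]' >/dev/null; python3 -c "$P"; python3 -m jog '[{"grip":1,"x":0,"y":0,"z":2,"rx":0,"ry":0,"rz":0},{"grip":1,"x":0,"y":0,"z":2,"rx":0,"ry":0,"rz":0}]' >/dev/null; python3 -c "$P"; python3 -m jog '[{"grip":1,"x":0,"y":0,"z":2,"rx":0,"ry":0,"rz":0},{"grip":1,"x":0,"y":0,"z":2,"rx":0,"ry":0,"rz":0}]' >/dev/null; python3 -c "$P"; python3 -m jog '[{"grip":1,"x":0.3,"y":0,"z":2,"rx":0,"ry":0,"rz":0},{"grip":1,"x":0.3,"y":0,"z":2,"rx":0,"ry":0,"rz":0}]' >/dev/null; python3 -c "$P"; python3 -m jog '[{"grip":1,"x":0.5,"y":0,"z":2,"rx":0,"ry":0,"rz":0},{"grip":1,"x":0.5,"y":0,"z":2,"rx":0,"ry":0,"rz":0}]' >/dev/null; python3 -c "$P"; python3 -m jog '[{"grip":1,"x":0.6,"y":0,"z":2,"rx":0,"ry":0,"rz":0},{"grip":1,"x":0.6,"y":0,"z":2,"rx":0,"ry":0,"rz":0}]' >/dev/null; python3 -c "$P"
```

```text
t 18.7 dock mm [-145.   133.8] z 274.2 yaw -13.05 F dock [-12.   -1.3   9.5] open -0.002
t 18.87 dock mm [-145.5  133.8] z 269.6 yaw -13.06 F dock [-12.1  -0.5   8.6] open -0.004
t 19.03 dock mm [-145.8  133.8] z 265.0 yaw -13.07 F dock [-12.8   0.1   6.9] open 0.001
t 19.2 dock mm [-145.6  133.8] z 260.4 yaw -13.07 F dock [-13.2   1.2   6.1] open -0.0
t 19.37 dock mm [-145.1  133.8] z 255.7 yaw -13.07 F dock [-14.    1.1   5.7] open 0.001
t 19.53 dock mm [-144.2  133.8] z 251.5 yaw -13.07 F dock [-14.2   1.5   6.7] open 0.002
```

Run:
```python
from h import *
S,T=cams()
f=S["frame"][:,:,::-1]; cv2.imwrite("pics/s11.png",cv2.resize(f[165:265,215:335],None,fx=6,fy=6,interpolation=cv2.INTER_CUBIC))
```

```text
(no output)
```

View pics/s11.png

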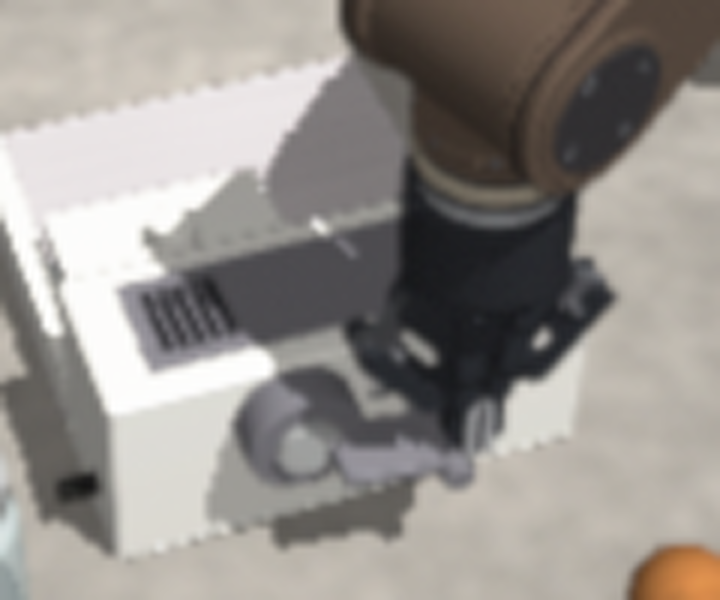

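```bash
P='from h import *;st()'; python3 -m jog '[{"grip":1,"x":0,"y":0,"z":-4,"rx":0,"ry":0,"rz":0},{"grip":1,"x":3,"y":0,"z":-4,"rx":0,"ry":0,"rz":0},{"grip":1,"x":3,"y":0,"z":-2,"rx":0,"ry":0,"rz":0}]' >/dev/null; python3 -c "$P"; python3 -m jog '[{"grip":1,"x":2,"y":0,"z":0,"rx":0,"ry":0,"rz":0},{"grip":1,"x":1,"y":0,"z":0,"rx":0,"ry":0,"rz":0}]' >/dev/null; python3 -c "$P"
```

```text
t 19.88 dock mm [-136.5  133.8] z 262.8 yaw -13.01 F dock [-4.2  0.3  5.5] open -0.0
t 20.05 dock mm [-131.8  133.7] z 264.6 yaw -13.05 F dock [-2.7  0.5  5.7] open -0.001
```

```bash
P='from h import *;st()'; python3 -m jog '[{"grip":1,"x":-3,"y":0,"z":1,"rx":0,"ry":0,"rz":0},{"grip":1,"x":-2,"y":0,"z":1,"rx":0,"ry":0,"rz":0}]' >/dev/null; python3 -c "$P"; python3 -m jog '[{"grip":1,"x":0,"y":0,"z":2,"rx":0,"ry":0,"rz":0},{"grip":1,"x":0,"y":0,"z":2,"rx":0,"ry":0,"rz":0}]' >/dev/null; python3 -c "$P"; python3 -m jog '[{"grip":1,"x":0.3,"y":0,"z":2,"rx":0,"ry":0,"rz":0},{"grip":1,"x":0.3,"y":0,"z":2,"rx":0,"ry":0,"rz":0}]' >/dev/null; python3 -c "$P"; python3 -m jog '[{"grip":1,"x":0.5,"y":0,"z":2,"rx":0,"ry":0,"rz":0},{"grip":1,"x":0.5,"y":0,"z":2,"rx":0,"ry":0,"rz":0}]' >/dev/null; python3 -c "$P"
```

```text
t 20.22 dock mm [-134.6  133.5] z 264.4 yaw -13.02 F dock [ 3.6 -0.4  5.9] open -0.001
t 20.38 dock mm [-134.6  133.5] z 260.6 yaw -13.04 F dock [ 1.5 -1.1  6.2] open -0.0
t 20.55 dock mm [-134.2  133.5] z 256.5 yaw -13.05 F dock [ 0.4 -0.1  8.2] open -0.002
t 20.72 dock mm [-133.5  133.6] z 252.6 yaw -13.05 F dock [-2.4 -0.5  9. ] open 0.001
```

```bash
P='from h import *;st()'; python3 -m jog '[{"grip":1,"x":0.2,"y":0,"z":2,"rx":0,"ry":0,"rz":0},{"grip":1,"x":0.2,"y":0,"z":2,"rx":0,"ry":0,"rz":0}]' >/dev/null; python3 -c "$P"; python3 -m jog '[{"grip":1,"x":0.2,"y":0,"z":2,"rx":0,"ry":0,"rz":0},{"grip":1,"x":0.2,"y":0,"z":2,"rx":0,"ry":0,"rz":0}]' >/dev/null; python3 -c "$P"; python3 -m jog '[{"grip":1,"x":0.5,"y":0,"z":1.5,"rx":0,"ry":0,"rz":0},{"grip":1,"x":0.5,"y":0,"z":1.5,"rx":0,"ry":0,"rz":0}]' >/dev/null; python3 -c "$P"; python3 -m jog '[{"grip":1,"x":0.5,"y":0,"z":1,"rx":0,"ry":0,"rz":0},{"grip":1,"x":0.5,"y":0,"z":1,"rx":0,"ry":0,"rz":0}]' >/dev/null; python3 -c "$P"
```

```text
t 20.88 dock mm [-133.1  133.6] z 248.6 yaw -13.04 F dock [-1.  -1.3  9.2] open -0.003
t 21.05 dock mm [-132.6  133.6] z 244.7 yaw -13.04 F dock [ 0.1 -0.5  9.8] open 0.001
t 21.22 dock mm [-131.7  133.6] z 241.6 yaw -13.04 F dock [-1.2 -1.6  9.1] open -0.001
t 21.38 dock mm [-130.8  133.6] z 239.4 yaw -13.05 F dock [-1.9 -1.6  9.4] open 0.004
```

```bash
P='from h import *;st()'; python3 -m jog '[{"grip":1,"x":-1,"y":0,"z":1,"rx":0,"ry":0,"rz":0},{"grip":1,"x":-1,"y":0,"z":1,"rx":0,"ry":0,"rz":0}]' >/dev/null; python3 -c "$P"; python3 -m jog '[{"grip":1,"x":-0.5,"y":0,"z":1,"rx":0,"ry":0,"rz":0},{"grip":1,"x":0,"y":0,"z":0.5,"rx":0,"ry":0,"rz":0}]' >/dev/null; python3 -c "$P"; python3 -m jog '[{"grip":1,"x":0,"y":0,"z":0.5,"rx":0,"ry":0,"rz":0},{"grip":1,"x":0,"y":0,"z":0.5,"rx":0,"ry":0,"rz":0}]' >/dev/null; python3 -c "$P"
python3 - <<'E'
from h import *
S,T=cams()
f=S["frame"][:,:,::-1]; cv2.imwrite("pics/s12.png",cv2.resize(f[185:265,215:335],None,fx=6.5,fy=6.5,interpolation=cv2.INTER_CUBIC))
for q in(1.0,1.1,1.2,1.3):
    a=.65-q; x=-75-65*np.cos(a); z=10+75+65*np.sin(a)
    for y in(98,150):
        w=np.r_[C0+ex*x/1000+ey*y/1000,z/1000]; print(q,y,((proj(S,w)-[215,185])*6.5+2.75).round(0),end=' ')
print()
E
```

```text
t 21.55 dock mm [-131.7  133.6] z 238.4 yaw -13.01 F dock [ 3.2 -2.9 10.3] open 0.003
t 21.72 dock mm [-131.7  133.5] z 237.6 yaw -13.02 F dock [ 3.2 -2.4 11.4] open -0.0
t 21.88 dock mm [-131.5  133.5] z 236.8 yaw -13.02 F dock [ 2.9 -2.3 10.5] open 0.001
1.0 98 [451. 317.] 1.0 150 [497. 403.] 1.1 98 [445. 327.] 1.1 150 [491. 413.] 1.2 98 [438. 337.] 1.2 150 [483. 423.] 1.3 98 [430. 346.] 1.3 150 [475. 433.]
```

View pics/s12.png

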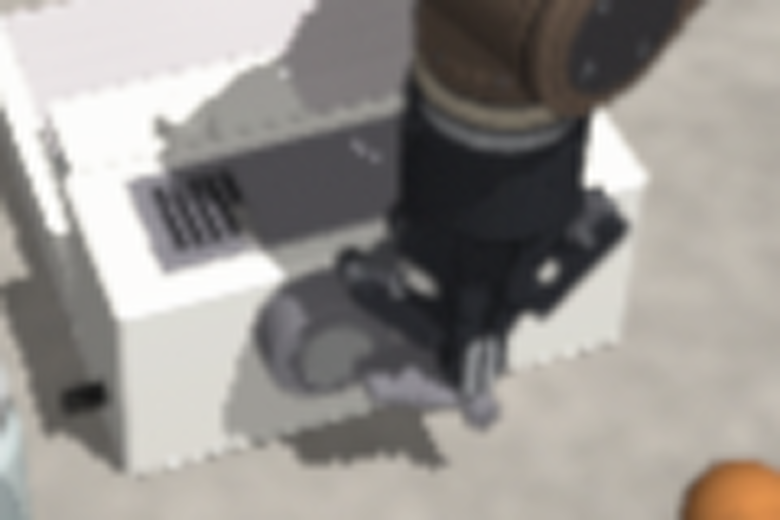

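Run:
```python
from h import *
S=read_camera("scene")
def pr(q,y=150):
    a=.65-q; return proj(S,np.r_[C0+ex*(-75-65*np.cos(a))/1000+ey*y/1000,(85+65*np.sin(a))/1000])
print(pr(0),pr(0,98)); 
for q in(1.0,1.05,1.1,1.15,1.2,1.25): print(q,pr(q))
print("now",uz((481,410),6.5,(215,185)))
# housing outer corners predicted vs seen
for x in(15,-235): print(proj(S,np.r_[C0+ex*x/1000+ey*.09,.115]))
print(uz((243,380),5.5,(190,165)),uz((685,262),5.5,(190,165)))
```

```text
[289.36851279 233.08807317] [282.05795944 219.77613005]
1.0 [291.00042371 246.52846085]
1.05 [290.54377298 247.30936252]
1.1 [290.04179471 248.08737574]
1.15 [289.49584448 248.86076466]
1.2 [288.90735249 249.62782021]
1.25 [288.27781965 250.38686217]
now [288.57692308 247.65384615]
[233.05125076 232.58711516]
[315.13348648 211.06795804]
[233.77272727 233.68181818] [314.13636364 212.22727273]
```

Run:
```python
import cv2
f=cv2.imread("pics/scene0.png"); a=f[205:255,250:310]
from h import *
S=read_camera("scene"); b=S["frame"][205:255,250:310,::-1]
cv2.imwrite("pics/cmp.png",cv2.resize(np.hstack([a,b]),None,fx=6.5,fy=6.5,interpolation=cv2.INTER_CUBIC)); st()
```

```text
t 22.08 dock mm [-131.5  133.5] z 236.8 yaw -13.03 F dock [ 2.7 -1.5  9.7] open -0.006
```

View pics/cmp.png

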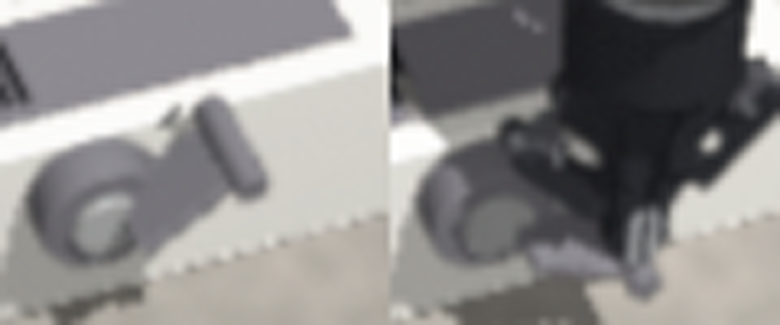

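```bash
P='from h import *;st()'; python3 -m jog '[{"grip":1,"x":0.3,"y":0,"z":1,"rx":0,"ry":0,"rz":0}]' >/dev/null; python3 -c "$P"; python3 -m jog '[{"grip":1,"x":0.3,"y":0,"z":1,"rx":0,"ry":0,"rz":0}]' >/dev/null; python3 -c "$P"; python3 -m jog '[{"grip":1,"x":0.3,"y":0,"z":0.7,"rx":0,"ry":0,"rz":0}]' >/dev/null; python3 -c "$P"; python3 -m jog '[{"grip":1,"x":0,"y":0,"z":0,"rx":0,"ry":0,"rz":0}]' >/dev/null; python3 -c "$P"
```

```text
t 22.17 dock mm [-131.2  133.5] z 236.0 yaw -13.02 F dock [ 2.4 -2.1 10.6] open 0.001
t 22.25 dock mm [-130.9  133.6] z 235.0 yaw -13.03 F dock [ 0.9 -2.1 10.3] open -0.001
t 22.33 dock mm [-130.7  133.6] z 234.1 yaw -13.03 F dock [ 1.1 -2.4 11.7] open 0.001
t 22.42 dock mm [-130.7  133.6] z 234.1 yaw -13.03 F dock [ 1.7 -1.6 11.5] open -0.0
```

```bash
P='from h import *;st()'; python3 -m jog '[{"grip":1,"x":-1.5,"y":0,"z":0,"rx":0,"ry":0,"rz":0}]' >/dev/null; python3 -c "$P"; python3 -m jog '[{"grip":1,"x":-1.5,"y":0,"z":0,"rx":0,"ry":0,"rz":0},{"grip":1,"x":0,"y":0,"z":0,"rx":0,"ry":0,"rz":0}]' >/dev/null; python3 -c "$P"
```

```text
t 22.5 dock mm [-131.7  133.6] z 234.4 yaw -13.04 F dock [ 4.3 -2.2 10.7] open 0.002
t 22.67 dock mm [-132.7  133.6] z 235.0 yaw -13.02 F dock [ 5.  -1.5 10.9] open -0.002
```

```bash
P='from h import *;st()'; python3 -m jog '[{"grip":1,"x":0.3,"y":0,"z":1,"rx":0,"ry":0,"rz":0},{"grip":1,"x":0,"y":0,"z":0,"rx":0,"ry":0,"rz":0}]' >/dev/null; python3 -c "$P"; python3 -m jog '[{"grip":1,"x":0.3,"y":0,"z":1,"rx":0,"ry":0,"rz":0},{"grip":1,"x":0,"y":0,"z":0,"rx":0,"ry":0,"rz":0}]' >/dev/null; python3 -c "$P"
python3 - <<'E'
from h import *
f=cv2.imread("pics/scene0.png"); a=f[205:255,250:310]
S=read_camera("scene"); cv2.imwrite("pics/s13r.png",S["frame"][:,:,::-1]); b=S["frame"][205:255,250:310,::-1]
cv2.imwrite("pics/cmp2.png",cv2.resize(np.hstack([a,b]),None,fx=6.5,fy=6.5,interpolation=cv2.INTER_CUBIC)); st()
E
```

```text
t 22.83 dock mm [-132.3  133.6] z 234.1 yaw -13.02 F dock [ 3.9 -1.8 10.9] open 0.002
t 23.0 dock mm [-131.9  133.6] z 233.3 yaw -13.02 F dock [ 4.5 -3.  13. ] open 0.002
t 23.05 dock mm [-131.9  133.6] z 233.3 yaw -13.02 F dock [ 5.1 -3.  12.9] open 0.002
```

View pics/cmp2.png

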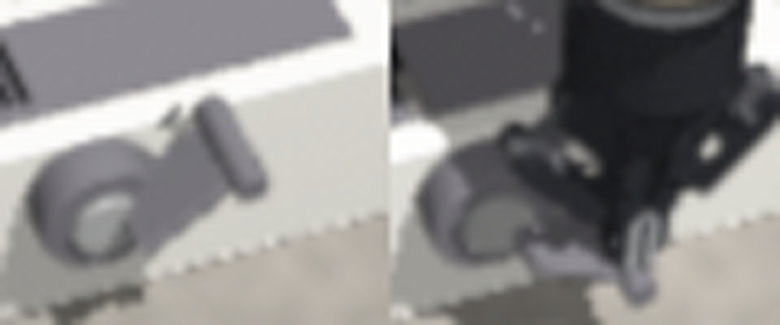

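```bash
P='from h import *;st()'; python3 -m jog '[{"grip":1,"x":1,"y":0,"z":0.5,"rx":0,"ry":0,"rz":0},{"grip":1,"x":0,"y":0,"z":0,"rx":0,"ry":0,"rz":0}]' >/dev/null; python3 -c "$P"; python3 -m jog '[{"grip":1,"x":0.5,"y":0,"z":0.4,"rx":0,"ry":0,"rz":0},{"grip":1,"x":0,"y":0,"z":0,"rx":0,"ry":0,"rz":0},{"grip":1,"x":0,"y":0,"z":0,"rx":0,"ry":0,"rz":0}]' >/dev/null; python3 -c "$P"
python3 - <<'E'
from h import *
g0=cv2.imread("pics/scene0.png"); S=read_camera("scene"); T=read_camera("top")
cv2.imwrite("pics/s14r.png",S["frame"][:,:,::-1]);cv2.imwrite("pics/t14r.png",T["frame"][:,:,::-1])
a=g0[205:255,250:310]; b=S["frame"][205:255,250:310,::-1]
cv2.imwrite("pics/cmp3.png",cv2.resize(np.hstack([a,b]),None,fx=6.5,fy=6.5,interpolation=cv2.INTER_CUBIC)); st()
E
```

```text
t 23.22 dock mm [-131.3  133.6] z 232.6 yaw -13.03 F dock [ 3.2 -3.  13.2] open 0.002
t 23.47 dock mm [-131.   133.6] z 232.1 yaw -13.03 F dock [ 3.7 -1.6 12.3] open -0.003
t 23.57 dock mm [-131.   133.6] z 232.1 yaw -13.02 F dock [ 1.9 -2.4 13.6] open 0.001
```

View pics/cmp3.png

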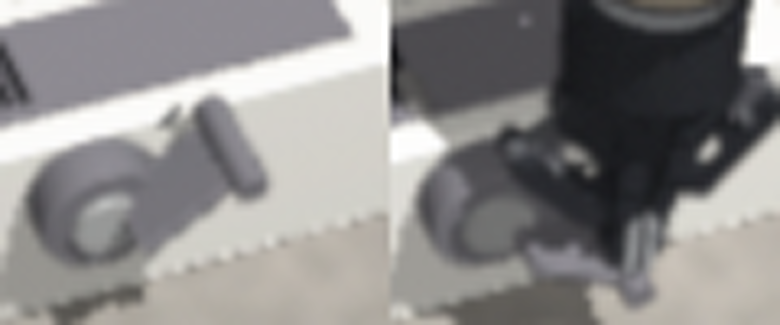

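```bash
P='from h import *;st()'; python3 -m jog '[{"grip":1,"x":0.3,"y":0,"z":0.6,"rx":0,"ry":0,"rz":0},{"grip":1,"x":0,"y":0,"z":0,"rx":0,"ry":0,"rz":0},{"grip":1,"x":0,"y":0,"z":0,"rx":0,"ry":0,"rz":0}]' >/dev/null; python3 -c "$P"
python3 - <<'E'
from h import *
S=read_camera("scene"); T=read_camera("top")
cv2.imwrite("pics/t15r.png",T["frame"][:,:,::-1]); cv2.imwrite("pics/s15r.png",S["frame"][:,:,::-1])
a=S["frame"][145:265,195:335,::-1]; b=T["frame"][125:245,195:335,::-1]
cv2.imwrite("pics/st15.png",cv2.resize(np.hstack([a,b]),(800,343),interpolation=cv2.INTER_CUBIC))
# bystander change vs start (top), count of changed pixels away from arm/dock
d=np.abs(cv2.imread("pics/top0.png").astype(int)-cv2.imread("pics/t15r.png")).max(2)>40
for n,(u,v,r) in dict(cooker=(400,200,40),crock=(131,168,25),bowl=(341,173,25),trivet=(335,267,26),colander=(112,214,25),mug=(153,264,16),salt=(230,139,11),yellow=(282,129,18),red=(187,153,15)).items(): print(n,int(d[v-r:v+r,u-r:u+r].sum()),end='; ')
st()
E
```

```text
t 23.82 dock mm [-130.7  133.6] z 231.5 yaw -13.03 F dock [ 3.1 -2.1 13.3] open -0.0
cooker 0; crock 0; bowl 0; trivet 447; colander 0; mug 185; salt 0; yellow 0; red 30; t 23.92 dock mm [-130.7  133.7] z 231.5 yaw -13.03 F dock [ 2.1 -2.1 12.4] open 0.002
```

View pics/st15.png

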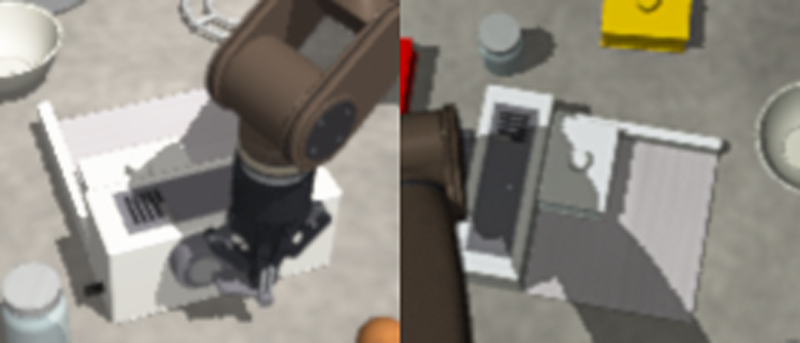

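```bash
python3 -c "
from h import *
from plant import sign_off
st(); print(sign_off())"
```

```text
t 23.92 dock mm [-130.7  133.7] z 231.5 yaw -13.03 F dock [ 2.1 -2.1 12.4] open 0.002
the job is handed in; nothing more can be done
None
```

The box is in the dock corner, and I handed in at 23.9 s of 67 s with the paddle held down at about the third click.

**Box:** I gripped the knob, turned the box square and slid it to the corner. Holding it by the knob tipped it slightly once, so I let go. I then pushed it home with closed fingers, at about 19 N against the housing and 26 N against the fence. In the last clear top view the lid edges sat at x -120 and y -90.5 mm in the dock frame, within about 0.5 mm of home. It was square to about 0.2°. It still looked flush in the final picture, where the arm's shadow covers part of the lid.

**Dial:** Partway down the finger was working toward the bar's edge, so I eased up, re-centred it and pressed on. The dial rose a little but was never released. The final reading comes from three cues:
- **Finger height:** about 74 mm below first contact, which puts the dial at about 1.21 rad.
- **Picture:** the bar's movement in the image, measured just before the last 0.6 mm, gave 1.20–1.23 rad.
- **Force:** I measured 12–13 N straight down, about 10 N along the bar's path, which matches "just past the third click". The force dip before the third click was faint in the noisy readings, so force alone would not have confirmed it.

**Other things:** Comparing the start and end top views, the cooker, crock, bowl, colander and salt jar did not change. The mug and trivet regions did; I put that down to the arm's shadow and did not check it further.

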